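Fill the peg tub and snap its cap on

TASK

Tip the three clothes pegs out of the sorting tray into the round tub and stand the empty tray back on the table. Then put the cap on the tub and press it straight down until it clicks past the catches and is fully home. Do not stop at the click: finish with the hand still pressing the cap down firmly, without letting go, and leave the pots and the thread cone where they are.

Things in the scene. Friction and masses are not known exactly. Their poses are not given: they have to be found in the camera images.
- tub: Round open plastic tub, 100 mm outside diameter, 90 mm inside, 118 mm high, inner floor at 6 mm, on a foot disc of 128 mm; fixed. Origin at the centre of its underside, z up. Three round sprung catches stand out about 5 mm from the neck, 120 degrees apart, 7.5 mm below the rim.
- tub_rim (a point): Centre of the tub's mouth, level with the rim, 118 mm above the table. The outer edge of the rim is bevelled to 93 mm diameter over the top 4 mm.
- cap: Loose round plastic snap cap, 120 mm in diameter, 25 mm high without knob, about 90 g, standing skirt down. Origin: centre of the skirt's lower edge, z up. Skirt 20 mm deep inside, mouth 110 mm, inner lip 103.6 mm. On the tub it first rests on the catches, origin 112 mm above the table; a push of some 10 to 20 N clicks it past them, the force drops; home, its origin is 98 mm above the table.
- cap_knob (a point): Centre of the top of the cap's knob, 55 mm above the cap's origin. The knob is an upright cylinder in the middle of the cap's top, 30 mm in diameter and 30 mm high: grip the cap there.
- tray: Loose aluminium sorting tray, 150 mm long (x), 76 mm wide (y), floor 4 mm thick, walls 22 mm high, about 180 g, closed at +x, open at -x (spout). Origin: centre of its underside, z up. Pegs slide out when the spout end is tipped down by about 40 degrees or more.
- tray_spout (a point): Middle of the tray floor's open edge, at x = -75 mm, z = 4 mm in the tray's frame; the pegs leave the tray here.
- tray_grip (a point): Middle of the top edge of the tray's black upright grip plate, at x = +80 mm, z = 76 mm in the tray's frame. The plate is 14 mm thick along the tray's x and 40 mm wide along its y: pinch it across its thickness.
- peg0: Clothes peg, 72 mm long (y), 15 mm wide, 12 mm high, 12 g, lying lengthways in the tray. Origin at the centre of its underside.
- peg1: Clothes peg, 72 mm long (y), 15 mm wide, 12 mm high, 12 g, lying lengthways in the tray. Origin at the centre of its underside.
- peg2: Clothes peg, 72 mm long (y), 15 mm wide, 12 mm high, 12 g, lying lengthways in the tray. Origin at the centre of its underside.
- pot: Bystander: round pot with white lid, 60 mm in diameter, 52 mm high, loose behind the tub; origin at the centre of its underside. Leave it alone.
- small_pot: Bystander: small round pot with black lid, 54 mm in diameter, 44 mm high, loose behind the tub; origin at the centre of its underside. Leave it alone.
- cone: Bystander: cone of thread, 60 mm in diameter, 82 mm high, loose behind the tub; origin at the centre of its underside. Leave it alone.
Not all that is in view belongs to the job. Leave any brown look-alike of the cap alone.

How it is judged:
By the outcome, as a careful person would: the job done as asked, in the order asked, and still so for the second after the job is handed in, while the arm keeps its last pose, push and grip.
It also fails if it takes over 67 s, if anything falls off the work surface, if the arm or the gripper's body presses on something with over 40 N, if the wrist force passes 120 N, or if a joint passes its speed limit or range.

ROBOT

A 7-joint arm with a two-finger parallel gripper is mounted at the origin on a cart in front of the work surface, level with it; the furniture and walls round the work are solid. World frame = base frame: x ahead of the robot, y to its left, z up, the work surface at z = 0. Lengths are in mm, angles in rad, forces in N, time in s.
With the tool pointing down it reaches from about 400 to 750 mm from the base axis. Payload 19.5 kg.
Tool frame: the origin (TCP) lies at the very end of the fingers, on their centre line; the grasp point (between the pads) lies 19 mm behind it; z points along the fingers, x is the direction in which the jaws open and shut, and the axes are right-handed (so a half turn about z gives the same grasp; the last joint's range is limited). The gripper opens to 85 mm and grips with 20 to 120 N. Pads are 22 mm wide; open, the fingers measure 114 mm over their backs; the gripper's body (76 mm by 85 mm) begins 54 mm behind the grasp point. The pads swing forward as they close: fully open they stand 13 mm farther back than shut.
Start: joints at [-1.184, 0.707, -0.028, 1.485, 0.022, 0.951, -0.075], TCP at [239.058, 522.921, 231.268] pointing down, gripper open.
Joint ranges: [-2.71, 2.71], [-0.32, 2.16], [-1.57, 1.52], [0, 2.45], [-1.46, 4.6], [0, 2.02], [-2.83, 2.83]. Speed limits (rad/s): [1.89, 1.89, 2.57, 2.57, 3.01, 3.01, 3.01].

INTERFACE

Orientations are given as a unit quaternion [x, y, z, w].
In Python, from plant import manip gives the robot as it stands. The module is installed in compiled form; this text tells all that it offers.
- The arm moves only by the tool drive_tool, never from a script. Its argument "deltas" is one flat list of numbers, 6 for each row, row after row: the shift along the tool's x, y, z in mm, then the turn, a rotation vector about the tool's x, y, z in rad. In form: [dx, dy, dz, rx, ry, rz, dx, dy, dz, rx, ry, rz, ...]. A call has 1 to 20 rows; each row is the pose to reach, as a shift and turn from the pose commanded when the call began, along the tool's axes at that moment; what a row does not reach only later rows make up. A row lasts 1/10 s, in which the tool goes at most 50 mm and 8.59 degrees, less where a joint would pass 70% of its speed; a pose out of reach is approached as far as the arm can. A call with a gripper value outside its range is refused whole. "jaw" is the opening, from -1 (shut) to 1 (fully open), set as the call begins (left out, the last holds). The fingers move at their own pace and stop on an object; "newtons" is the grip in N (left out, the last holds). Time passes only in rows, so rows that repeat a pose let the fingers close. It gives the time, the measured TCP pose, the force and the opening at its end, in the units of the state.
- manip.get_obs(): the state, without advancing time (a new reading comes with each control period).
- manip.grab_frame(name): name is "side" or "top"; returns the picture (420x560x3 uint8, red, green, blue); there is no depth.
- manip.camera_model(name): a dict with "fovy" (degrees; the focal length in pixels is half the picture's height over the tangent of half this angle, whatever the lens; pixels are square), "cx", "cy" (the principal point, pixels), "cam_to_world" (4x4, takes a point from camera to world coordinates). Camera axes: x right, y up, looking along -z (the intrinsics and any distortion apply to the point x, -y, -z); pixel columns grow to the right and rows downward; lengths in mm; the calibration is good to about 2 mm. A picture is of the moment at which its call begins. camera_model takes no time and is no camera call.
- manip.close_job(): hands the job in, once; it reports no verdict.
The state is a dict: "t": time; "q": joint angles; "qd": joint speeds; "effort": joint torques, N m; "tcp_pos": TCP position; "eef_rot": TCP orientation; "ft_force": force on the tool from outside, world axes, zero at the start; "ft_torque": the same for the moment, N m; "grip_width": opening from 0.0 (shut) to 1.0 (fully open).
Only numpy, scipy, OpenCV 4.12 (cv2) and the standard library are available. Lean on these libraries where they do the work, as an engineer would, in place of code of your own. Each camera call takes 0.05 s, during which the arm holds its last target.

## Working session

There is one attempt and no reset: what is moved stays moved. The work goes in short steps, Python scripts to look and compute and a tool call to move; the robot and the scene stay as the last step left them, time stands still between calls to the robot, and variables do not carry over. Pictures are saved under pics/ and viewed, and the job is handed in when it is done.

Besides the shell and the picture viewer there is one more tool, called after "Emit:" as name(argument=value, ...) on one line, values as JSON. drive_tool: Moves the arm, as the interface text tells. Its arguments: {"type":"object","properties":{"deltas":{"type":"array"},"jaw":{"type":"number"},"newtons":{"type":"number"}},"required":["deltas"]}

```bash
mkdir -p pics; python3 - <<'E'
from plant import manip
import cv2,json
o=manip.get_obs(); print(o)
for n in("side","top"):
    im=manip.grab_frame(n); cv2.imwrite(f"pics/{n}0.png",im[:,:,::-1]); c=manip.camera_model(n); print(n,c)
E
```

```text
{'t': 0.0, 'q': array([-1.18369946,  0.70708313, -0.02760184,  1.48497908,  0.02199961,
        0.95091715, -0.07552285]), 'qd': array([-0.00216251,  0.00186784,  0.00012623,  0.00063205,  0.00030152,
        0.00148152,  0.0008672 ]), 'effort': array([ 2.03520071e-04, -8.83215952e+01,  1.23496190e+00, -2.36157364e+01,
        1.70533854e-02,  6.57502591e-03, -2.47451408e-05]), 'tcp_pos': array([238.97118832, 522.70336704, 230.8437053 ]), 'eef_rot': array([ 8.41370361e-01,  5.40458714e-01, -4.43636860e-04,  3.11534924e-04]), 'ft_force': array([0.23055163, 0.29464901, 0.2720954 ]), 'ft_torque': array([0.00095325, 0.03985361, 0.03022787]), 'grip_width': 1.0014620063351596}
side {'fovy': 53.012910132902384, 'cx': 282.6113741984321, 'cy': 214.00884497302818, 'cam_to_world': array([[ 8.36353672e-01,  2.08926703e-01, -5.06815714e-01,
         6.87245438e+01],
       [-5.48189943e-01,  3.19707062e-01, -7.72835805e-01,
        -7.74681717e+02],
       [ 5.66525754e-04,  9.24195341e-01,  3.81919693e-01,
         4.92357781e+02],
       [ 0.00000000e+00,  0.00000000e+00,  0.00000000e+00,
         1.00000000e+00]])}
top {'fovy': 56.865021813948005, 'cx': 277.928466427648, 'cy': 213.9038568712024, 'cam_to_world': array([[ 6.21772943e-02,  9.74697286e-01, -2.14707207e-01,
         3.43044576e+02],
       [-9.98065014e-01,  6.08208915e-02, -1.29246905e-02,
        -5.48830536e+00],
       [ 4.61023016e-04,  2.15095374e-01,  9.76592939e-01,
         1.20134989e+03],
       [ 0.00000000e+00,  0.00000000e+00,  0.00000000e+00,
         1.00000000e+00]])}
```

View pics/side0.png

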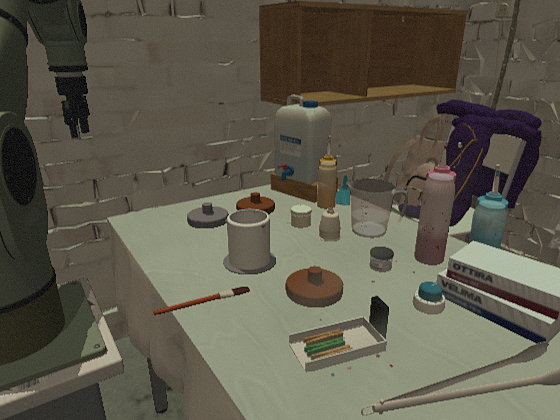

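View pics/top0.png

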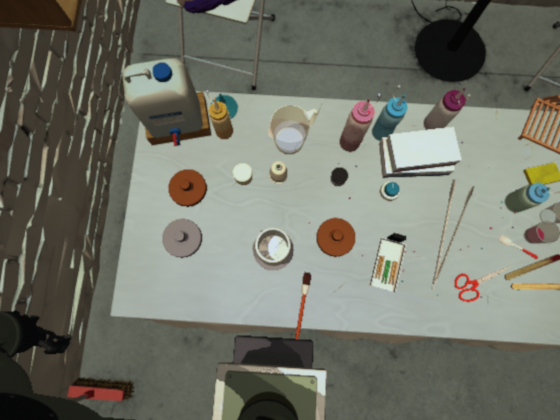

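Three cap candidates in the top view: the grey one at (182,238), and brown ones at (187,187) and (336,237). The job's cap is not brown, so the grey one fits. I'll confirm that in a crop and take measurements.

```bash
cat > h.py <<'E'
from plant import manip
import cv2,numpy as np
def ray(n,u,v):
    c=manip.camera_model(n); f=210/np.tan(np.radians(c['fovy']/2)); M=c['cam_to_world']
    d=M[:3,:3]@np.array([(u-c['cx'])/f,-(v-c['cy'])/f,-1.]); return M[:3,3],d
def onz(n,u,v,z):
    o,d=ray(n,u,v); return o+d*(z-o[2])/d[2]
def two(us,vs,ut,vt):
    o1,d1=ray('side',us,vs);o2,d2=ray('top',ut,vt)
    A=np.c_[d1,-d2]; s=np.linalg.lstsq(A,o2-o1,rcond=None)[0]
    p,q=o1+s[0]*d1,o2+s[1]*d2; return (p+q)/2,np.linalg.norm(p-q)
def proj(n,p):
    c=manip.camera_model(n); f=210/np.tan(np.radians(c['fovy']/2)); M=c['cam_to_world']
    x=M[:3,:3].T@(np.array(p)-M[:3,3]); return c['cx']-f*x[0]/x[2], c['cy']+f*x[1]/x[2]
E
python3 - <<'E'
import cv2,numpy as np
s=cv2.imread('pics/side0.png');t=cv2.imread('pics/top0.png')
def cr(im,x,y,w,h,k): return cv2.resize(im[y:y+h,x:x+w],None,fx=k,fy=k,interpolation=cv2.INTER_CUBIC)
a=np.hstack([cr(t,150,160,75,100,5),cr(t,245,215,75,100,5)])
cv2.imwrite('pics/c1.png',a)
cv2.imwrite('pics/c2.png',cr(t,310,210,110,90,7))
cv2.imwrite('pics/c3.png',cr(s,280,260,130,110,5))
cv2.imwrite('pics/c4.png',cr(s,180,185,130,95,6))
E
```

```text
(no output)
```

View pics/c1.png

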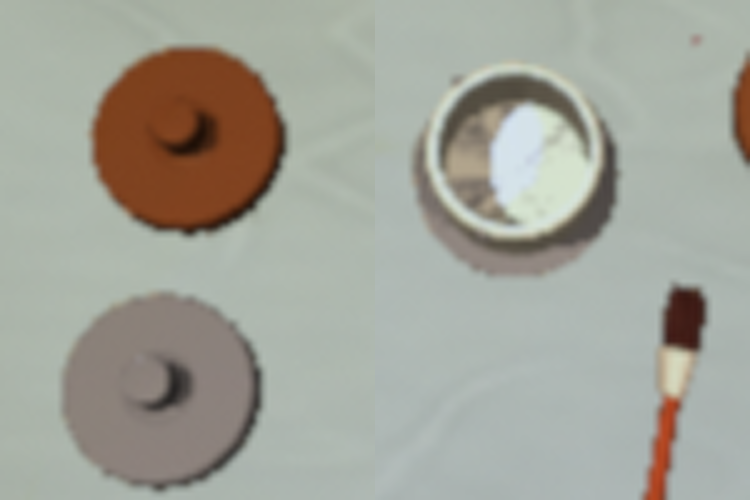

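View pics/c2.png

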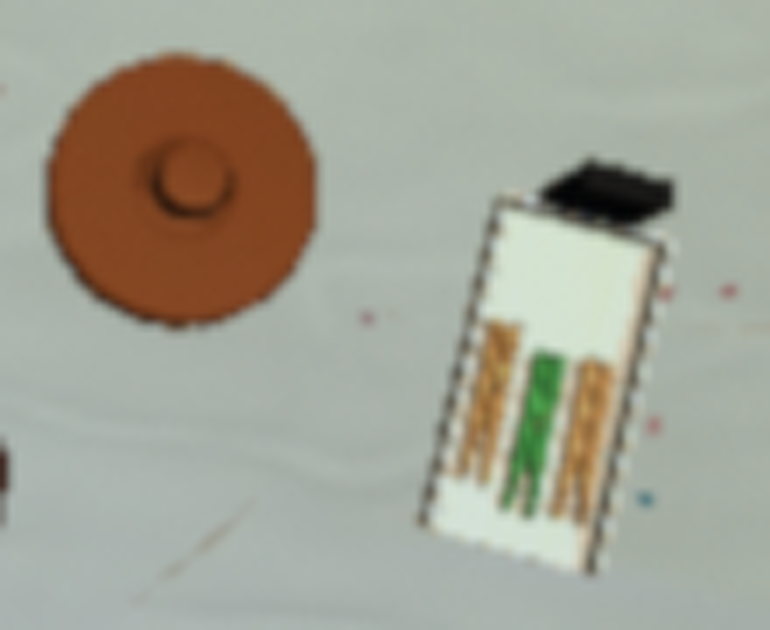

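View pics/c3.png

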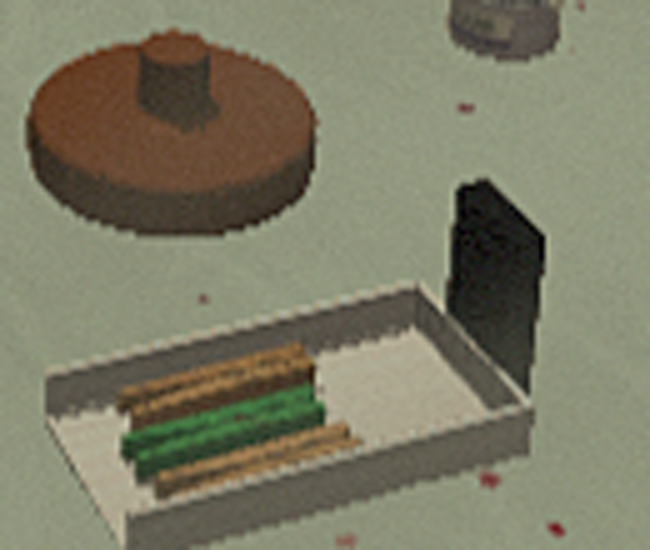

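View pics/c4.png

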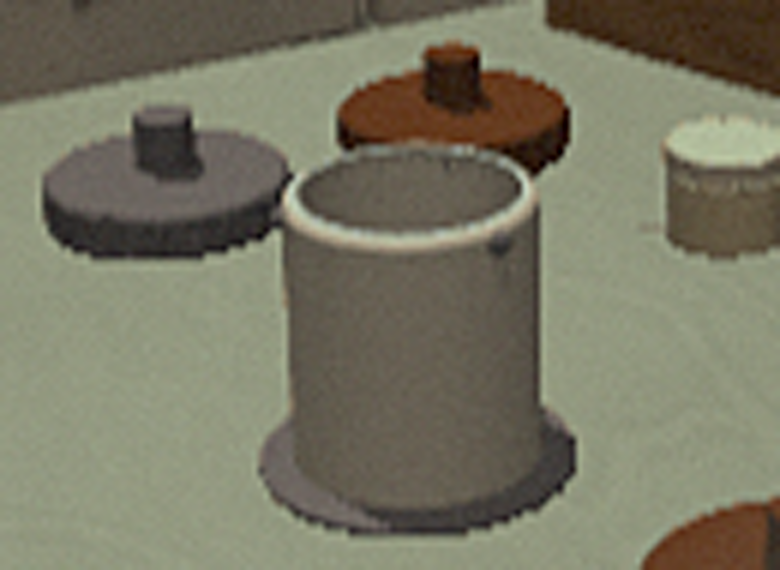

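The crops confirm it: the grey cap (top view 182,238) matches the tub's foot and is the only non-brown one. The pegs lie in the tray at (388,265) with their long axis along it. Now I'll measure.

```bash
python3 - <<'E'
from h import *
np.set_printoptions(precision=1,suppress=True)
t=cv2.imread('pics/top0.png');s=cv2.imread('pics/side0.png')
# grey/mauve mask top : a-channel vs table
lab=cv2.cvtColor(t,cv2.COLOR_BGR2LAB).astype(int)
for p in [(182,250),(140,260),(272,265),(187,200)]: print(p,lab[p[1],p[0]])
m=((lab[...,1]>=128)&(lab[...,0]<175)&(lab[...,0]>60)).astype(np.uint8)
m[:,:150]=0; m[:212]=0; m[270:]=0; m[:,215:]=0
cs,_=cv2.findContours(m,0,1); c=max(cs,key=cv2.contourArea); e=cv2.fitEllipse(c); print('cap ellipse',e,cv2.boundingRect(c))
print('cap @z=25',onz('top',*e[0],25),'@12',onz('top',*e[0],12))
X=lambda x0,y0,k,X,Y:(x0+(X+.5)/k-.5,y0+(Y+.5)/k-.5)
kt=X(150,160,5,147,378); print('knobtop',kt,onz('top',*kt,55))
ks=X(180,185,6,163,115); print('side',ks,two(*ks,*kt))
rt=X(245,215,5,139.5,152.5); print('rim',rt,onz('top',*rt,114),onz('top',*rt,118))
rs=X(180,185,6,411,195); print('rimside',rs,onz('side',*rs,116),two(*rs,*rt))
P={}
for nm,a in dict(bl=(500,200),sl=(425,525),sr=(590,572),br=(663,243)).items():
    p=X(310,210,7,*a); P[nm]=onz('top',*p,24); print(nm,p,P[nm])
print(np.linalg.norm(P['bl']-P['sl']),np.linalg.norm(P['br']-P['sr']),np.linalg.norm(P['bl']-P['br']),np.linalg.norm(P['sl']-P['sr']))
ctr=sum(P.values())/4; ax=(P['bl']+P['br']-P['sl']-P['sr']); print('tray c',ctr,'yaw',np.arctan2(ax[1],ax[0]))
# side tray pts: spout floor corners, wall tops
for nm,a,z in [('spoutL wall top',(47,375),24),('spoutR top',(127,515),24),('brtop',(530,405),24),('bltop',(420,287),24)]:
    p=X(280,260,5,*a); print(nm,onz('side',*p,z))
# grip top: side corners
for a in [(458,190),(485,181),(544,238),(520,240)]:
    p=X(280,260,5,*a); print('grip',onz('side',*p,76))
for a in [(590,160),(672,182),(545,190)]:
    p=X(310,210,7,*a); print('griptop top',onz('top',*p,76))
E
```

```text
(182, 250) [141 131 132]
(140, 260) [181 123 132]
(272, 265) [106 129 135]
(187, 200) [ 89 152 160]
cap ellipse ((181.71255493164062, 237.82345581054688), (37.07338333129883, 38.20601272583008), 67.19888305664062) (163, 219, 39, 39)
cap @z=25 [508.4 299.6  25. ] @12 [510.2 303.   12. ]
knobtop (179.0, 235.2) [511.6 300.8  55. ]
side (206.75, 203.75) (array([511.5, 301.8,  52.2]), np.float64(1.076215553995801))
rim (272.5, 245.1) [491.2  18.6 114. ] [490.7  18.5 118. ]
rimside (248.08333333333331, 217.08333333333334) [491.6  14.8 116. ] (array([492.1,  18.1, 114.5]), np.float64(2.1164802522487154))
bl (381.0, 238.14285714285714) [ 545.6 -310.1   24. ]
sl (370.2857142857143, 284.57142857142856) [ 403.2 -278.8   24. ]
sr (393.8571428571429, 291.2857142857143) [ 387.9 -349.1   24. ]
br (404.2857142857143, 244.28571428571428) [ 531.  -381.2   24. ]
145.76490558006535 146.7099793593997 72.60430576952459 71.93576758828357
tray c [ 466.9 -329.8   24. ] yaw -0.2182928181257252
spoutL wall top [ 401.7 -287.2   24. ]
spoutR top [ 384.6 -357.4   24. ]
brtop [ 529.2 -389.4   24. ]
bltop [ 543.8 -320.7   24. ]
grip [ 541.1 -337.1   76. ]
grip [ 553.  -338.3   76. ]
grip [ 545.  -373.9   76. ]
grip [ 537.4 -370.3   76. ]
griptop top [ 556.  -334.3   76. ]
griptop top [ 548.8 -368.6   76. ]
griptop top [ 542.1 -315.4   76. ]
```

```bash
python3 - <<'E'
from h import *
np.set_printoptions(precision=2,suppress=True)
t=cv2.imread('pics/top0.png')
lab=cv2.cvtColor(t,cv2.COLOR_BGR2LAB).astype(float)
g=cv2.cvtColor(t,cv2.COLOR_BGR2GRAY).astype(float)
def edge(us,v0,v1,sign):
    out=[]
    for u in us:
        col=cv2.GaussianBlur(g,(5,1),0)[v0:v1,u]; d=sign*np.diff(col); i=d.argmax()
        if 0<i<len(d)-1:
            a,b,c=d[i-1:i+2]; i=i+.5*(a-c)/(a-2*b+c)
        out.append(v0+i+.5)
    return np.array(out)
for nm,v0,v1,sg in(('front',310,350,-1),('back',85,115,1)):
    us=np.arange(120,555,15); e=edge(us,v0,v1,sg)
    p=np.polyfit(us,e,1); r=e-np.polyval(p,us); k=abs(r)<4
    p=np.polyfit(us[k],e[k],1);print(nm,p);print(np.c_[us,e,e-np.polyval(p,us)].T)
E
```

```text
front [  0.06 308.58]
[[120.   135.   150.   165.   180.   195.   210.   225.   240.   255.
  270.   285.   300.   315.   330.   345.   360.   375.   390.   405.
  420.   435.   450.   465.   480.   495.   510.   525.   540.  ]
 [316.13 317.13 318.15 319.21 320.23 321.3  322.13 323.1  324.09 324.94
  325.99 326.85 338.84 328.8  329.75 330.7  331.64 332.66 333.59 334.56
  335.5  336.52 337.52 338.46 339.41 340.4  341.36 342.36 343.24]
 [ -0.16  -0.12  -0.07   0.03   0.09   0.2    0.06   0.07   0.1   -0.02
    0.06  -0.03  10.99  -0.02  -0.03  -0.05  -0.06  -0.01  -0.04  -0.04
   -0.06  -0.01   0.04   0.01  -0.01   0.02   0.02   0.06  -0.03]]
back [ 0.03 89.86]
[[120.   135.   150.   165.   180.   195.   210.   225.   240.   255.
  270.   285.   300.   315.   330.   345.   360.   375.   390.   405.
  420.   435.   450.   465.   480.   495.   510.   525.   540.  ]
 [110.74 113.5   87.45 107.46 113.5   90.08  91.6  103.23  92.94  93.77
   94.66  95.61  96.56  97.48  98.28  98.95  99.58 100.72  98.16 102.62
  103.49 103.84 110.51 105.76 106.64 107.61 108.56 109.44 110.44]
 [ 16.85  19.1   -7.46  12.05  17.59  -6.34  -5.32   5.8   -4.99  -4.67
   -4.28  -3.83  -3.39  -2.97  -2.67  -2.51  -2.38  -1.75  -4.81  -0.85
   -0.49  -0.65   5.52   0.27   0.65   1.11   1.55   1.93   2.42]]
```

```bash
cat >> h.py <<'E'
from scipy.spatial.transform import Rotation as Ro
def rot(yaw,tilt=0):
    # tool x horizontal along yaw, z down; tilt: swing fingers toward +x(yaw) dir
    x=np.array([np.cos(yaw),np.sin(yaw),0]);z=np.array([0,0,-1.])
    R=np.c_[x,np.cross(z,x),z]
    y=R[:,1]
    # rotate world so that +x end goes up, z(down)->+x : about the level axis left of x, negative
    left=np.array([-np.sin(yaw),np.cos(yaw),0])
    return Ro.from_rotvec(-tilt*left)*Ro.from_matrix(R)
def goal(pos,yaw,tilt=0,cmd=None):
    """delta from commanded pose cmd=(pos,yaw,tilt) or measured"""
    if cmd is None:
        o=manip.get_obs();p0=o['tcp_pos'];R0=Ro.from_quat(o['eef_rot'])
    else: p0=np.array(cmd[0],float);R0=rot(*cmd[1:])
    d=R0.inv().apply(np.array(pos)-p0); r=(R0.inv()*rot(yaw,tilt)).as_rotvec()
    print('delta',np.round(np.r_[d],1),np.round(r,4))
def st():
    o=manip.get_obs(); R=Ro.from_quat(o['eef_rot']).as_matrix()
    print('t %.2f'%o['t'],'tcp',np.round(o['tcp_pos'],1),'yaw %.3f'%np.arctan2(R[1,0],R[0,0]),'z',np.round(R[:,2],3),'q',np.round(o['q'],3),'F',np.round(o['ft_force'],1),'w %.3f'%o['grip_width'])
E
python3 - <<'E'
from h import *
goal([544,-351,200],-0.218)
goal([470,0,260],0.4)
E
```

```text
delta [-667.8  640.7   31.6] [7.00e-04 8.00e-04 1.36e+00]
delta [-379.4  427.4  -28.7] [4.00e-04 9.00e-04 7.42e-01]
```

Emit:
drive_tool(deltas=[-380,427,-30,0,0,0.74,-380,427,-30,0,0,0.74,-380,427,-30,0,0,0.74,-380,427,-30,0,0,0.74,-380,427,-30,0,0,0.74,-380,427,-30,0,0,0.74,-380,427,-30,0,0,0.74,-380,427,-30,0,0,0.74,-380,427,-30,0,0,0.74,-668,641,31,0,0,1.36,-668,641,31,0,0,1.36,-668,641,31,0,0,1.36,-668,641,31,0,0,1.36,-668,641,31,0,0,1.36,-668,641,31,0,0,1.36,-668,641,31,0,0,1.36,-668,641,31,0,0,1.36,-668,641,31,0,0,1.36,-668,641,31,0,0,1.36,-668,641,31,0,0,1.36], jaw=1)

```text
t: 2.1
tcp_pos: [543.1, -355.2, 198.6]
eef_rot: [0.994, -0.111, -0.001, 0.001]
ft_force: [0.4, 0.7, 0.0]
grip_width: 0.999
```

```bash
python3 - <<'E'
from h import *
st()
goal([544,-351,200],-0.218)
for n in("side","top"):
    im=manip.grab_frame(n)[:,:,::-1]; cv2.imwrite(f"pics/{n}1.png",im)
    u,v=map(int,proj(n,manip.get_obs()['tcp_pos'])); print(n,u,v)
    c=cv2.resize(im[max(0,v-60):v+100,max(0,u-80):u+80],None,fx=4.0,fy=3.7); cv2.imwrite(f'pics/{n}1c.png',c[:600])
E
```

```text
t 2.10 tcp [ 543.1 -355.2  198.6] yaw -0.222 z [-0.002 -0.001 -1.   ] q [ 0.433  0.878  0.23   1.227 -0.2    1.06   0.459] F [0.4 0.7 0. ] w 0.999
delta [-0.  -4.3 -1.4] [ 0.0015  0.002  -0.0042]
side 385 236
top 414 229
```

View pics/side1c.png

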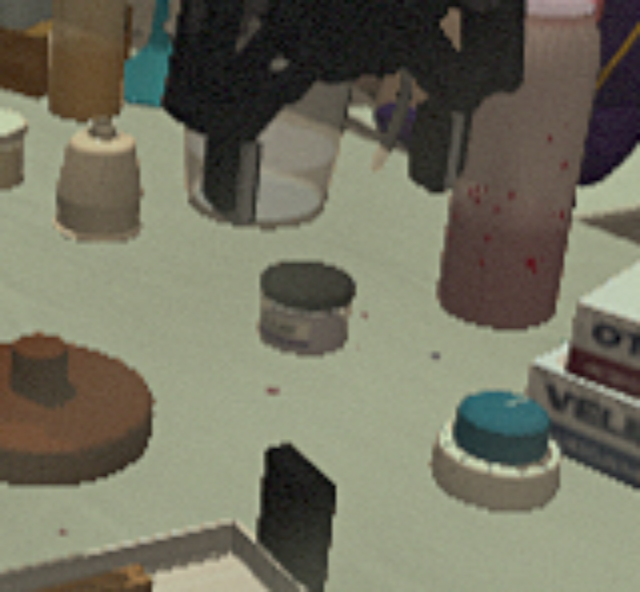

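View pics/top1c.png

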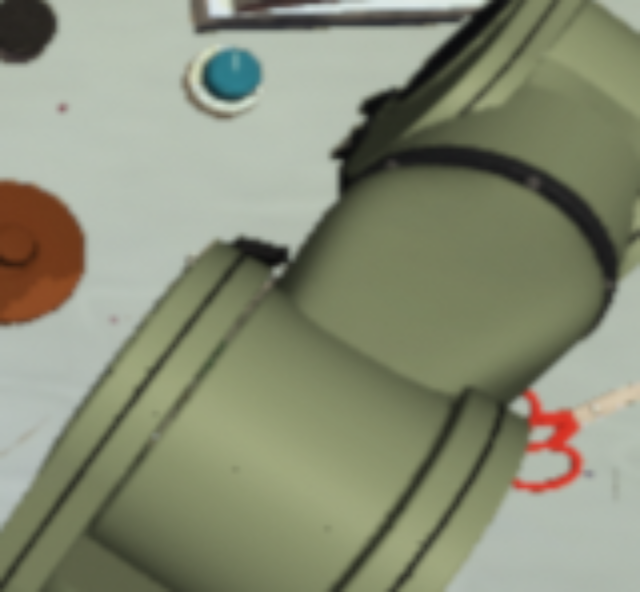

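```bash
python3 - <<'E'
from h import *
st()
goal([545,-350,36],-0.218)
E
```

```text
t 2.20 tcp [ 544.  -351.1  199.6] yaw -0.219 z [-0.001  0.001 -1.   ] q [ 0.429  0.874  0.229  1.232 -0.201  1.058  0.458] F [-0.4  0.6  0.4] w 0.998
delta [  1.   -1.2 163.6] [-0.0006  0.001  -0.0006]
```

Emit:
drive_tool(deltas=[1,-1,35,0,0,0,1,-1,75,0,0,0,1,-1,110,0,0,0,1,-1,135,0,0,0,1,-1,152,0,0,0,1,-1,163,0,0,0,1,-1,163,0,0,0])

```text
t: 2.9
tcp_pos: [545.3, -349.3, 36.6]
eef_rot: [0.994, -0.108, -0.001, -0.0]
ft_force: [-0.1, -0.2, 0.8]
grip_width: 1.003
```

```bash
python3 - <<'E'
from h import *
st()
im=manip.grab_frame("side")[:,:,::-1]; cv2.imwrite("pics/s2.png",cv2.resize(im[240:380,270:440],None,fx=4,fy=4))
E
```

```text
t 2.90 tcp [ 545.3 -349.3   36.6] yaw -0.217 z [-0.001  0.001 -1.   ] q [ 0.443  1.078  0.179  1.359 -0.239  0.727  0.491] F [-0.1 -0.2  0.8] w 1.003
```

View pics/s2.png

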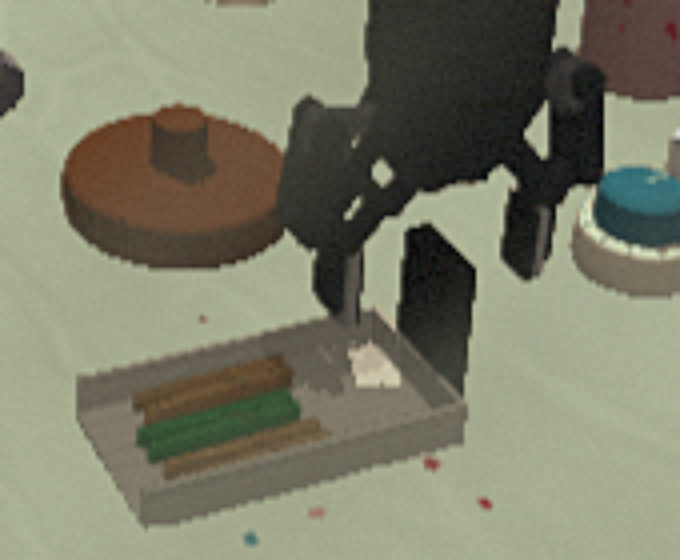

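Emit:
drive_tool(deltas=[0,0,0,0,0,0,0,0,0,0,0,0,0,0,0,0,0,0,0,0,0,0,0,0,0,0,0,0,0,0,0,0,0,0,0,0,0,0,0,0,0,0,0,0,0,0,0,0], jaw=-1, newtons=80)

```text
t: 3.75
tcp_pos: [545.7, -350.5, 37.7]
eef_rot: [0.994, -0.109, 0.0, 0.0]
ft_force: [0.5, 0.8, 5.0]
grip_width: 0.155
```

```bash
python3 - <<'E'
from h import *
st()
from scipy.optimize import least_squares
D=[([-1.184,0.707,-0.028,1.485,0.022,0.951,-0.075],[239.06,522.9,231.27]),([ 0.429,0.874,0.229,1.232,-0.201,1.058,0.458],[544,-351.1,199.6]),([ 0.443,1.078,0.179,1.359,-0.239,0.727,0.491],[545.3,-349.3,36.6])]
for q,p in D:
    q=np.array(q);p=np.array(p); print(np.hypot(*p[:2]),np.arctan2(p[1],p[0]),q[0],q[1]+q[3]+q[5])
E
```

```text
t 3.75 tcp [ 545.7 -350.5   37.7] yaw -0.218 z [ 0.001 -0.    -1.   ] q [ 0.444  1.077  0.18   1.357 -0.239  0.728  0.491] F [0.5 0.8 5. ] w 0.155
574.9557318611581 1.141986663018452 -1.184 3.1430000000000002
647.4621301666995 -0.5731377915515101 0.429 3.1639999999999997
647.5821029027902 -0.5697137883333209 0.443 3.164
```

Emit:
drive_tool(deltas=[0,0,-3,0,0,0,0,0,-12,0,0,0,0,0,-26,0,0,0,0,0,-44,0,0,0,0,0,-65,0,0,0,0,0,-86,0,0,0,0,0,-107,0,0,0,0,0,-128,0,0,0,0,0,-149,0,0,0,0,0,-168,0,0,0,0,0,-184,0,0,0,0,0,-195,0,0,0,0,0,-200,0,0,0])

```text
t: 5.05
tcp_pos: [545.6, -350.5, 238.8]
eef_rot: [0.994, -0.109, 0.001, 0.0]
ft_force: [-0.6, 0.5, -1.5]
grip_width: 0.155
```

```bash
python3 - <<'E'
from h import *
st()
im=manip.grab_frame("side")[:,:,::-1]; cv2.imwrite("pics/s3.png",im)
from scipy.optimize import least_squares
import itertools
o=manip.get_obs()
D=[([-1.184,0.707,-0.028,1.485,0.022,0.951,-0.075],[239.06,522.9,231.27],[0.8413704,0.5404587,-4.4e-4,3.1e-4]),([ 0.429,0.874,0.229,1.232,-0.201,1.058,0.458],[544,-351.1,199.6],None),([ 0.443,1.078,0.179,1.359,-0.239,0.727,0.491],[545.3,-349.3,36.6],[.994,-.108,-.001,0]),(list(o['q']),o['tcp_pos'],o['eef_rot'])]
def fk(q,s,L):
    h,x1,L1,x2,L2,x3,L3=L
    r=Ro.from_euler
    P=np.zeros(3);R=r('z',-q[0])
    P=P+R.apply([x1,0,h]); R=R*r('y',q[1])*r('z',s[0]*q[2]); P=P+R.apply([x2,0,L1])
    R=R*r('y',q[3])*r('z',s[1]*q[4]); P=P+R.apply([-x2*0+x3,0,L2])
    R=R*r('y',q[5])*r('z',s[2]*q[6]); P=P+R.apply([0,0,L3]); return P,R
for s in itertools.product((1,-1),repeat=3):
    e=0
    for q,p,Q in D:
        if Q is None: continue
        z=fk(q,s,[0]*7)[1].as_matrix()[:,2]; x=fk(q,s,[0]*7)[1].as_matrix()[:,0]
        M=Ro.from_quat(Q).as_matrix(); e+=abs(z-M[:,2]).sum(); 
    print(s,e,x,M[:,0])
E
```

```text
t 5.05 tcp [ 545.6 -350.5  238.8] yaw -0.218 z [ 0.001 -0.001 -1.   ] q [ 0.424  0.838  0.239  1.172 -0.194  1.152  0.447] F [-0.6  0.5 -1.5] w 0.155
(1, 1, 1) 0.0018149279257398871 [-0.80747098  0.58990587 -0.00129894] [ 0.97632426 -0.21630824  0.00129894]
(1, 1, -1) 0.0018149279257397757 [-0.96536445 -0.26090217 -0.00124141] [ 0.97632426 -0.21630824  0.00129894]
(1, -1, 1) 0.9848975155972938 [-0.71212532  0.68039145  0.17304625] [ 0.97632426 -0.21630824  0.00129894]
(1, -1, -1) 0.9848975155972937 [-0.9885483  -0.08316126 -0.12592243] [ 0.97632426 -0.21630824  0.00129894]
(-1, 1, 1) 1.0618789328963265 [-0.59076526  0.79695668 -0.12592243] [ 0.97632426 -0.21630824  0.00129894]
(-1, 1, -1) 1.0618789328963267 [-0.98124309  0.08495285  0.17304625] [ 0.97632426 -0.21630824  0.00129894]
(-1, -1, 1) 0.0022679973120751187 [-0.44203354  0.89699767 -0.00124141] [ 0.97632426 -0.21630824  0.00129894]
(-1, -1, -1) 0.0022679973120753403 [-0.97632426  0.21630824 -0.00129894] [ 0.97632426 -0.21630824  0.00129894]
```

View pics/s3.png

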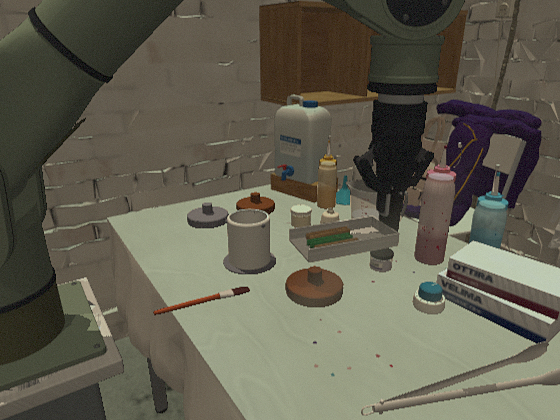

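```bash
cat > fk.py <<'E'
from h import *
from scipy.optimize import least_squares
lo=np.array([-2.71,-.32,-1.57,0,-1.46,0,-2.83]);hi=np.array([2.71,2.16,1.52,2.45,4.6,2.02,2.83])
def fk(q,L):
    r=Ro.from_euler
    R=r('z',-q[0]); P=np.array([0,0,L[0]])
    R=R*r('y',q[1])*r('z',-q[2]); P=P+R.apply([L[4],0,L[1]])
    R=R*r('y',q[3])*r('z',-q[4]); P=P+R.apply([-L[4],0,L[2]])
    R=R*r('y',q[5])*r('z',-q[6]+np.pi); P=P+R.apply([0,0,L[3]]); return P,R
D=[([-1.18369946,.70708313,-.02760184,1.48497908,.02199961,.95091715,-.07552285],[238.97,522.70,230.84]),([.429,.874,.229,1.232,-.201,1.058,.458],[544,-351.1,199.6]),([.443,1.078,.179,1.359,-.239,.727,.491],[545.3,-349.3,36.6]),([.424,.838,.239,1.172,-.194,1.152,.447],[545.6,-350.5,238.8]),([.444,1.077,.18,1.357,-.239,.728,.491],[545.7,-350.5,37.7])]
def res(L): return np.concatenate([fk(q,L)[0]-p for q,p in D])
s=least_squares(res,[300,420,400,300,0]); L=s.x
if __name__=='__main__': print(L,abs(s.fun).max())
def ik(pos,R,q0,tries=60,seed=0):
    rng=np.random.default_rng(seed);best=[]
    for k in range(tries):
        x0=q0 if k==0 else np.clip(q0+rng.normal(0,.5,7),lo+.02,hi-.02)
        f=lambda q:np.r_[(fk(q,L)[0]-pos)/100,(R.inv()*fk(q,L)[1]).as_rotvec(),.01*(q-q0)]
        r=least_squares(f,np.clip(x0,lo+.01,hi-.01),bounds=(lo,hi))
        best.append((np.abs(r.fun[:6]).max(),r.cost,r.x))
    best.sort(key=lambda b:b[1]); return best[0]
E
python3 fk.py
python3 - <<'E'
from fk import *
np.set_printoptions(precision=2,suppress=True)
q0=manip.get_obs()['q']
tip_from_spout=lambda th:None
# tcp in tray frame: (80,0,38); spout (-75,0,4)
for yaw in(-.6,-.2,0.2,.6,1.0,1.57,-1.2,-1.57,2.4,3.1):
  for th in(.8,1.0):
    c,s_=np.cos(th),np.sin(th); h=np.array([np.cos(yaw),np.sin(yaw),0])
    lx,lz=155,34
    sp=np.array([491,18.3,130])-25*h   # spout is on the -x end; want spout back from centre on +heading side
    sp=np.array([491,18.3,130])+20*h
    p=sp+h*(lx*c-lz*s_)+np.array([0,0,lx*s_+lz*c])
    b=ik(p,rot(yaw,th),q0,12); print(yaw,th,'%.4f'%b[0],p,b[2])
E
```

```text
[6004.10168253  423.74616761  261.37523062 5957.04525541   83.82641067] 31.302724928784187
-0.6 0.8 0.5985 [576.5  -40.2  264.88] [-2.63  1.29  0.73  0.59 -0.62  1.58 -2.83]
-0.6 1.0 0.8034 [553.01 -24.13 278.8 ] [-2.66  1.27  0.77  0.59 -0.65  1.61 -2.83]
-0.2 0.8 0.5873 [592.53  -2.28 264.88] [-2.71  1.25  0.15  0.53 -0.09  1.57 -2.83]
-0.2 1.0 0.7925 [564.64   3.37 278.8 ] [-2.71  1.22  0.14  0.52 -0.08  1.6  -2.83]
0.2 0.8 0.5861 [592.53  38.88 264.88] [ 2.71  1.25 -0.15  0.53  0.1   1.57  2.83]
0.2 1.0 0.7913 [564.64  33.23 278.8 ] [ 2.71  1.23 -0.15  0.53  0.09  1.6   2.83]
0.6 0.8 0.5950 [576.5   76.8  264.88] [ 2.64  1.3  -0.73  0.6   0.63  1.58  2.83]
0.6 1.0 0.8000 [553.01  60.73 278.8 ] [ 2.66  1.27 -0.77  0.6   0.65  1.61  2.83]
1.0 0.8 0.6179 [546.98 105.48 264.88] [ 2.21  1.26 -0.68  0.58  0.55  1.58  2.83]
1.0 1.0 0.8225 [531.6   81.53 278.8 ] [ 2.24  1.24 -0.73  0.58  0.59  1.61  2.83]
1.57 0.8 0.6629 [491.08 121.9  264.88] [ 1.63  1.2  -0.67  0.57  0.52  1.59  2.83]
1.57 1.0 0.8674 [491.06  93.44 278.8 ] [ 1.67  1.19 -0.72  0.57  0.56  1.61  2.83]
-1.2 0.8 0.6383 [528.54 -78.26 264.88] [-2.    1.24  0.68  0.57 -0.53  1.59 -2.83]
-1.2 1.0 0.8428 [518.23 -51.73 278.8 ] [-2.04  1.22  0.73  0.57 -0.58  1.61 -2.83]
-1.57 0.8 0.6693 [491.08 -85.3  264.88] [-1.64  1.2   0.68  0.56 -0.53  1.59 -2.83]
-1.57 1.0 0.8737 [491.06 -56.84 278.8 ] [-1.68  1.18  0.73  0.57 -0.57  1.62 -2.83]
2.4 0.8 0.7279 [414.61  88.28 264.88] [ 0.85  1.15 -0.76  0.59  0.61  1.6   2.83]
2.4 1.0 0.9329 [435.59  69.05 278.8 ] [ 0.87  1.13 -0.79  0.59  0.63  1.62  2.83]
3.1 0.8 0.7534 [387.49  22.61 264.88] [ 0.21  1.14 -0.87  0.63  0.75  1.61  2.83]
3.1 1.0 0.9589 [415.93  21.42 278.8 ] [ 0.21  1.12 -0.87  0.63  0.75  1.63  2.83]
```

```bash
cat > fk.py <<'E'
from h import *
from scipy.optimize import least_squares
lo=np.array([-2.71,-.32,-1.57,0,-1.46,0,-2.83]);hi=np.array([2.71,2.16,1.52,2.45,4.6,2.02,2.83])
def fk(q,L):
    r=Ro.from_euler
    h,x1,y1,L1,x2,L2,x3,L3=L
    R=r('z',-q[0]); P=R.apply([x1,y1,h])
    R=R*r('y',q[1])*r('z',-q[2]); P=P+R.apply([x2,0,L1])
    R=R*r('y',q[3])*r('z',-q[4]); P=P+R.apply([x3,0,L2])
    R=R*r('y',q[5])*r('z',-q[6]+np.pi); P=P+R.apply([0,0,L3]); return P,R
import json,os
D=[([-1.18369946,.70708313,-.02760184,1.48497908,.02199961,.95091715,-.07552285],[238.97,522.70,230.84]),([.429,.874,.229,1.232,-.201,1.058,.458],[544,-351.1,199.6]),([.443,1.078,.179,1.359,-.239,.727,.491],[545.3,-349.3,36.6]),([.424,.838,.239,1.172,-.194,1.152,.447],[545.6,-350.5,238.8]),([.444,1.077,.18,1.357,-.239,.728,.491],[545.7,-350.5,37.7])]
if os.path.exists('d.json'): D+=json.load(open('d.json'))
pr=np.array([300,0,0,420,0,400,0,350.]);sg=np.array([60,60,60,100,60,100,60,100.])
def res(L): return np.concatenate([fk(q,L)[0]-p for q,p in D]+[(L-pr)/sg])
s=least_squares(res,pr); L=s.x
if __name__=='__main__': print(np.round(L,1),np.round(s.fun,1))
def add():
    o=manip.get_obs(); d=json.load(open('d.json')) if os.path.exists('d.json') else []
    d.append((list(o['q']),list(o['tcp_pos']))); json.dump(d,open('d.json','w'))
def ik(pos,R,q0,tries=60,seed=0):
    rng=np.random.default_rng(seed);best=[]
    for k in range(tries):
        x0=q0 if k==0 else np.clip(q0+rng.normal(0,.5,7),lo+.02,hi-.02)
        f=lambda q:np.r_[(fk(q,L)[0]-pos)/100,(R.inv()*fk(q,L)[1]).as_rotvec(),.01*(q-q0)]
        r=least_squares(f,np.clip(x0,lo+.01,hi-.01),bounds=(lo,hi))
        best.append((np.abs(r.fun[:6]).max(),r.cost,r.x))
    best.sort(key=lambda b:b[1]); return best[0]
E
python3 fk.py
```

```text
[312.5   5.5 -30.7 504.6  -6.6 294.2 -10.3 306.6] [-1.7 -0.5  0.2  0.5 -0.7 -0.5 -0.3 -0.7  0.4  0.6  0.5 -0.6 -0.3 -0.9
  0.4  0.2  0.1 -0.5  0.8 -0.1 -1.1 -0.2 -0.4]
```

```bash
cat > tip.py <<'E'
from fk import *
np.set_printoptions(precision=2,suppress=True)
q0=manip.get_obs()['q']
def tippose(yaw,th,back=20,zr=130,c0=(491,18.3)):
    c,s_=np.cos(th),np.sin(th); h=np.array([np.cos(yaw),np.sin(yaw),0])
    sp=np.array([c0[0],c0[1],zr])+back*h
    return sp+h*(155*c-34*s_)+np.array([0,0,155*s_+34*c])
if __name__=='__main__':
  for yaw in(-.9,-.6,-.2,0,0.2,.6,1.0,1.57):
   for th in(.8,.95,1.1):
    p=tippose(yaw,th); b=ik(p,rot(yaw,th),q0,8); print(yaw,th,'%.4f'%b[0],p,b[2])
E
python3 tip.py
```

```text
-0.9 0.8 0.0003 [555.4  -62.85 264.88] [-0.91  0.86  1.16  2.09 -0.79  0.15 -0.27]
-0.9 0.95 0.0002 [542.29 -46.33 275.86] [-1.04  0.94  1.21  2.18 -0.91  0.02 -0.26]
-0.9 1.1 0.0006 [528.3  -28.7  283.56] [-0.37  0.71 -0.28  2.15  1.57  1.27 -2.82]
-0.6 0.8 0.0008 [576.5  -40.2  264.88] [ 0.09  0.65 -0.59  2.07  1.71  0.95 -2.36]
-0.6 0.95 0.0007 [559.09 -28.29 275.86] [ 0.06  0.72 -0.75  2.19  1.82  1.27 -2.58]
-0.6 1.1 0.0006 [540.53 -15.58 283.56] [-0.05  0.8  -0.77  2.31  1.85  1.54 -2.8 ]
-0.2 0.8 0.0008 [592.53  -2.28 264.88] [ 0.42  0.82 -1.12  2.12  1.95  1.09 -2.06]
-0.2 0.95 0.0007 [571.86   1.91 275.86] [ 0.4   0.93 -1.29  2.29  2.09  1.45 -2.23]
-0.2 1.1 0.0215 [549.81   6.38 283.56] [ 0.3   1.07 -1.42  2.45  2.12  1.87 -2.34]
0 0.8 0.0008 [594.6   18.3  264.88] [ 0.53  0.92 -1.3   2.12  2.01  1.08 -1.84]
0 0.95 0.0007 [573.5   18.3  275.86] [ 0.52  1.05 -1.48  2.31  2.17  1.43 -1.97]
0 1.1 0.0538 [551.01  18.3  283.56] [ 0.46  1.02 -1.41  2.45  2.28  1.55 -2.16]
0.2 0.8 0.0008 [592.53  38.88 264.88] [ 0.61  1.   -1.42  2.12  2.01  1.01 -1.61]
0.2 0.95 0.0007 [571.86  34
[... 181 characters left out ...]
6  0.65 -0.73  2.   -1.46  0.    2.05]
0.6 0.95 0.1324 [559.09  64.89 275.86] [ 0.67  0.73 -0.95  2.03 -1.46  0.    2.18]
0.6 1.1 0.2196 [540.53  52.18 283.56] [ 0.86  0.86 -1.15  2.06 -1.46  0.    2.34]
1.0 0.8 0.0003 [546.98 105.48 264.88] [ 0.65  0.82 -1.    1.99  0.1   0.12  0.91]
1.0 0.95 0.0003 [535.58  87.73 275.86] [ 0.81  0.93 -1.16  2.07  0.22  0.03  0.9 ]
1.0 1.1 0.0094 [523.42  68.79 283.56] [ 0.94  1.09 -1.28  2.1   1.05  0.    0.21]
1.57 0.8 0.0002 [491.08 121.9  264.88] [ 0.63  0.9  -1.02  1.78 -0.1   0.67  1.52]
1.57 0.95 0.0002 [491.07 100.8  275.86] [ 0.75  1.   -1.12  1.76 -0.14  0.72  1.62]
1.57 1.1 0.0002 [491.05  78.31 283.56] [ 0.83  1.11 -1.17  1.73 -0.19  0.78  1.71]
```

```bash
cat > cont.py <<'E'
from tip import *
def jac(q):
    P,R=fk(q,L);J=np.zeros((6,7))
    for i in range(7):
        d=np.zeros(7);d[i]=1e-4;P2,R2=fk(q+d,L);J[:3,i]=(P2-P)/1e-4/300;J[3:,i]=(R2*R.inv()).as_rotvec()/1e-4
    return P,R,J
def follow(q,poses):
    q=q.copy();out=[]
    for p,R in poses:
        for _ in range(15):
            P,Rc,J=jac(q);e=np.r_[(p-P)/300,(R*Rc.inv()).as_rotvec()]
            n=np.linalg.norm(e); 
            if n>.15:e*=.15/n
            dq=J.T@np.linalg.solve(J@J.T+1e-4*np.eye(6),e); q=np.clip(q+dq,lo,hi)
        P,Rc,J=jac(q);out.append((np.linalg.norm(p-P),(R*Rc.inv()).magnitude(),q.copy()))
    return out
if __name__=='__main__':
  for yaw in(-2.2,-1.9,-1.57,-1.3,-1.0):
    pre=tippose(yaw,0,20,160); N=25; p0=manip.get_obs()['tcp_pos']
    A=[(p0+(pre-p0)*k/N,rot(-.218+(yaw+.218)*k/N)) for k in range(1,N+1)]
    T=[(tippose(yaw,th,20,160+(130-160)*th/1.05),rot(yaw,th)) for th in np.arange(.05,1.11,.05)]
    o=follow(q0,A+T)
    print('yaw',yaw,'pre',pre,o[N-1][2])
    for k in(N+8,N+15,N+18,N+21): print('   %.2f err %.1f %.3f'%(.05*(k-N+1),o[k][0],o[k][1]),o[k][2])
E
python3 cont.py
```

```text
yaw -2.2 pre [ 388.01 -123.19  194.  ] [-0.24  0.63  0.8   2.14 -0.74  0.68 -1.13]
   0.45 err 0.0 0.000 [-0.65  0.83  1.16  1.88 -0.36  1.01 -1.59]
   0.80 err 0.0 0.000 [-0.76  1.05  1.25  1.62 -0.2   1.32 -1.75]
   0.95 err 0.0 0.000 [-0.78  1.14  1.26  1.5  -0.14  1.45 -1.8 ]
   1.10 err 0.0 0.000 [-0.78  1.24  1.26  1.38 -0.09  1.58 -1.82]
yaw -1.9 pre [ 434.42 -147.3   194.  ] [-0.15  0.67  0.71  1.97 -0.65  0.74 -0.95]
   0.45 err 0.0 0.000 [-0.63  0.81  1.11  1.87 -0.33  0.87 -1.36]
   0.80 err 0.0 0.000 [-0.83  1.03  1.27  1.72 -0.18  1.07 -1.56]
   0.95 err 0.0 0.000 [-0.88  1.13  1.31  1.65 -0.13  1.16 -1.62]
   1.10 err 0.0 0.000 [-0.92  1.23  1.33  1.56 -0.08  1.26 -1.67]
yaw -1.57 pre [ 491.14 -156.7   194.  ] [-0.09  0.72  0.62  1.78 -0.56  0.82 -0.77]
   0.45 err 0.0 0.000 [-0.59  0.77  1.02  1.85 -0.3   0.72 -1.13]
   0.80 err 0.0 0.000 [-0.89  0.98  1.27  1.84 -0.18  0.76 -1.34]
   0.95 err 0.0 0.000 [-0.98  1.1   1.34  1.82 -0.14  0.81 -1.42]
   1.10 err 0.0 0.000 [-1.05  1.22  1.39  1.79 -0.1   0.87 -1.49]
yaw -1.3 pre [ 537.81 -150.32  194.  ] [-0.07  0.77  0.55  1.62 -0.49  0.89 -0.63]
   0.45 err 0.0 0.000 [-0.56  0.74  0.92  1.84 -0.28  0.61 -0.93]
   0.80 err 0.0 0.000 [-0.92  0.93  1.23  1.95 -0.19  0.51 -1.15]
   0.95 err 0.0 0.000 [-1.03  1.05  1.33  1.97 -0.17  0.5  -1.23]
   1.10 err 0.0 0.000 [-1.12  1.19  1.41  1.98 -0.16  0.51 -1.31]
yaw -1.0 pre [ 585.55 -128.96  194.  ] [-0.06  0.82  0.47  1.46 -0.42  0.96 -0.48]
   0.45 err 0.0 0.000 [-0.5   0.7   0.78  1.82 -0.26  0.5  -0.71]
   0.80 err 0.0 0.000 [-0.91  0.84  1.14  2.06 -0.21  0.22 -0.91]
   0.95 err 0.0 0.000 [-1.05  0.96  1.26  2.14 -0.24  0.13 -0.98]
   1.10 err 0.0 0.000 [-1.16  1.11  1.35  2.19 -0.28  0.08 -1.05]
```

```bash
python3 - <<'E'
from tip import *
st()
p=tippose(-1.571,0,20,170); print(p); goal(p,-1.571)
t=np.arange(1,19)/18; print(10*t**3-15*t**4+6*t**5)
E
```

```text
t 5.10 tcp [ 545.6 -350.5  238.8] yaw -0.218 z [ 0. -0. -1.] q [ 0.42  0.84  0.24  1.17 -0.19  1.15  0.45] F [-0.4  0.  -1.5] w 0.151
[ 490.96 -156.7   204.  ]
delta [ -95.3 -177.4   34.6] [-0.   -0.    1.35]
[0.   0.01 0.04 0.08 0.13 0.21 0.3  0.4  0.5  0.6  0.7  0.79 0.87 0.92
 0.96 0.99 1.   1.  ]
```

Emit:
drive_tool(deltas=[-1,-2,0,0,0,0.013,-3,-5,1,0,0,0.04,-7,-12,2,0,0,0.095,-11,-21,4,0,0,0.162,-18,-34,6,0,0,0.256,-26,-48,9,0,0,0.365,-34,-64,12,0,0,0.486,-43,-80,15,0,0,0.607,-51,-96,18,0,0,0.73,-60,-112,22,0,0,0.85,-68,-127,25,0,0,0.97,-76,-142,27,0,0,1.08,-83,-154,30,0,0,1.175,-88,-165,32,0,0,1.255,-92,-172,33,0,0,1.31,-94,-175,34,0,0,1.337,-95,-177,34,0,0,1.35,-95,-177,34,0,0,1.35])

```text
t: 6.9
tcp_pos: [490.9, -157.0, 203.3]
eef_rot: [0.708, -0.706, 0.0, 0.0]
ft_force: [0.8, 0.6, -2.1]
grip_width: 0.155
```

```bash
python3 - <<'E'
from fk import *
st();add()
for n in("side","top"):
    im=manip.grab_frame(n)[:,:,::-1]; cv2.imwrite(f"pics/{n}4.png",im)
a=cv2.imread('pics/side4.png')[140:300,170:370];b=cv2.imread('pics/top4.png')[170:330,200:400]
cv2.imwrite('pics/c5.png',cv2.resize(np.hstack([a,b]),None,fx=2,fy=2,interpolation=cv2.INTER_CUBIC))
E
```

```text
t 6.90 tcp [ 490.9 -157.   203.3] yaw -1.568 z [-0. -0. -1.] q [-0.083  0.742  0.636  1.751 -0.568  0.841 -0.75 ] F [ 0.8  0.6 -2.1] w 0.155
```

View pics/c5.png

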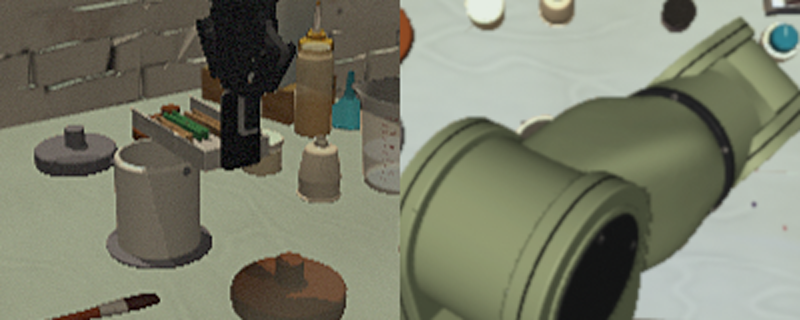

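```bash
python3 - <<'E'
from h import *
im=cv2.imread('pics/side4.png')
b=np.array([248.08,217.08])-np.array(proj('side',[491,18.3,116]));print('bias',b)
o=manip.get_obs();p=o['tcp_pos'];R=Ro.from_quat(o['eef_rot']).as_matrix()
k=6;x0,y0=225,180;c=cv2.resize(im[y0:y0+80,x0:x0+100],None,fx=k,fy=k,interpolation=cv2.INTER_CUBIC)
X=R[:,0];Z=-R[:,2];Y=np.cross(Z,X)
for l in [(-75,-38,22),(-75,38,22),(75,-38,22),(75,38,22),(-75,-38,0),(75,-38,0),(73,20,76),(73,-20,76),(-75,-38,26)]:
    w=p+X*(l[0]-80)+Y*l[1]+Z*(l[2]-37.7)
    q=(np.array(proj('side',w))+b-[x0,y0]+.5)*k; cv2.circle(c,tuple(int(v) for v in q),4,(0,0,255),1)
cv2.imwrite('pics/c6.png',c)
E
```

```text
bias [0.93266738 0.43275312]
```

View pics/c6.png

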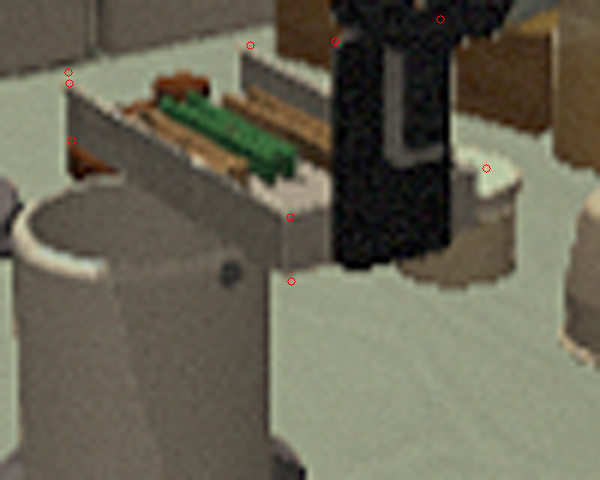

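```bash
python3 - <<'E'
import numpy as np
th=[.02,.07,.14,.22,.3,.38,.45,.51,.56,.6,.64,.68,.72,.76,.8,.84,.88,.92,.96,1.0]
for t in th:
    zr=170-42*min(t/.6,1); c,s=np.cos(t),np.sin(t)
    print(f"{round(155*(c-1)-34*s)}, 0, {round(-(155*s+34*(c-1))+170-zr)}, 0, {t}, 0,",end=' ')
E
```

```text
-1, 0, -2, 0, 0.02, 0, -3, 0, -6, 0, 0.07, 0, -6, 0, -11, 0, 0.14, 0, -11, 0, -18, 0, 0.22, 0, -17, 0, -23, 0, 0.3, 0, -24, 0, -28, 0, 0.38, 0, -30, 0, -33, 0, 0.45, 0, -36, 0, -36, 0, 0.51, 0, -42, 0, -38, 0, 0.56, 0, -46, 0, -40, 0, 0.6, 0, -51, 0, -44, 0, 0.64, 0, -56, 0, -48, 0, 0.68, 0, -61, 0, -52, 0, 0.72, 0, -66, 0, -55, 0, 0.76, 0, -71, 0, -59, 0, 0.8, 0, -77, 0, -62, 0, 0.84, 0, -82, 0, -65, 0, 0.88, 0, -88, 0, -68, 0, 0.92, 0, -94, 0, -70, 0, 0.96, 0, -100, 0, -73, 0, 1.0, 0,
```

Emit:
drive_tool(deltas=[-1,0,-2,0,0.02,0,-3,0,-6,0,0.07,0,-6,0,-11,0,0.14,0,-11,0,-18,0,0.22,0,-17,0,-23,0,0.3,0,-24,0,-28,0,0.38,0,-30,0,-33,0,0.45,0,-36,0,-36,0,0.51,0,-42,0,-38,0,0.56,0,-46,0,-40,0,0.6,0])

```text
t: 8.0
tcp_pos: [491.1, -110.0, 243.5]
eef_rot: [0.677, -0.674, 0.21, 0.209]
ft_force: [-0.1, -0.8, -1.8]
grip_width: 0.161
```

```bash
cat > ov.py <<'E'
from h import *
import sys
b=np.array([.9,.4])
def ov(name):
    im=manip.grab_frame('side')[:,:,::-1]; cv2.imwrite(name.replace('.png','f.png'),im)
    o=manip.get_obs();p=o['tcp_pos'];R=Ro.from_quat(o['eef_rot']).as_matrix()
    k=5;x0,y0=200,110;c=cv2.resize(im[y0:y0+115,x0:x0+150],None,fx=k,fy=k,interpolation=cv2.INTER_CUBIC)
    X=R[:,0];Z=-R[:,2];Y=np.cross(Z,X)
    for l in [(-75,-38,22),(-75,38,22),(75,-38,22),(75,38,22),(-75,-38,0),(75,-38,0)]:
        w=p+X*(l[0]-80)+Y*l[1]+Z*(l[2]-37.7)
        q=(np.array(proj('side',w))+b-[x0,y0]+.5)*k; cv2.circle(c,tuple(int(v) for v in q),4,(0,0,255),1)
    print('spout',p+X*(-155)+Z*(4-37.7)); cv2.imwrite(name,c)
E
python3 - <<'E'
from fk import *
from ov import ov
st();add();ov('pics/t1.png')
E
```

```text
t 8.00 tcp [ 491.1 -110.   243.5] yaw -1.566 z [ 0.003 -0.567 -0.824] q [-0.711  0.922  1.117  1.847 -0.323  0.689 -1.187] F [-0.1 -0.8 -1.8] w 0.161
spout [ 4.90550292e+02 -4.36352342e-01  1.27103165e+02]
```

View pics/t1.png

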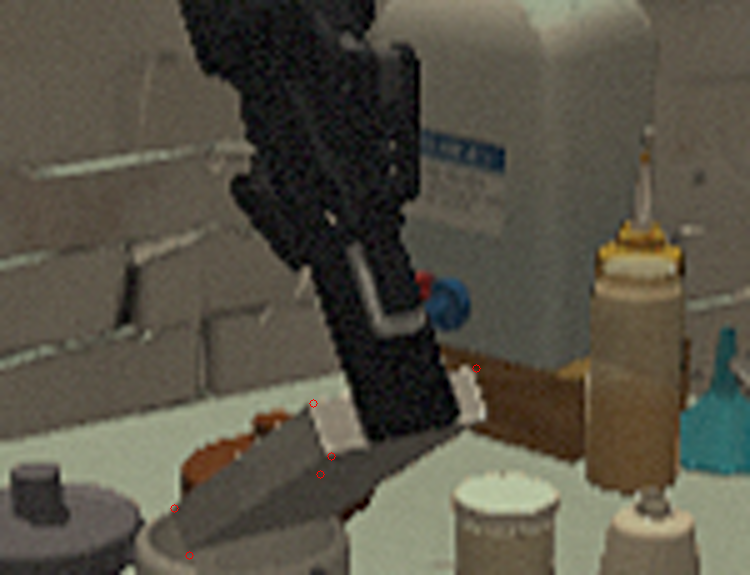

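```bash
python3 - <<'E'
import numpy as np
t0=.6
for t in [.63,.67,.71,.75,.79,.83,.87,.91,.95,.99,1.03,1.06,1.08,1.08,1.08,1.08,1.08]:
    c,s=np.cos(t),np.sin(t);c0,s0=np.cos(t0),np.sin(t0)
    H=(155*c-34*s)-(155*c0-34*s0);U=155*s+34*c-155*s0-34*c0 + 1
    # tool x=(c0 h + s0 up), z = s0 h - c0 up
    print(f"{round(H*c0+U*s0)}, 0, {round(H*s0-U*c0)}, 0, {round(t-t0,2)}, 0,",end=' ')
E
```

```text
-1, 0, -5, 0, 0.03, 0, -2, 0, -12, 0, 0.07, 0, -4, 0, -18, 0, 0.11, 0, -6, 0, -24, 0, 0.15, 0, -9, 0, -29, 0, 0.19, 0, -11, 0, -35, 0, 0.23, 0, -14, 0, -41, 0, 0.27, 0, -17, 0, -46, 0, 0.31, 0, -20, 0, -52, 0, 0.35, 0, -24, 0, -57, 0, 0.39, 0, -28, 0, -62, 0, 0.43, 0, -31, 0, -66, 0, 0.46, 0, -33, 0, -69, 0, 0.48, 0, -33, 0, -69, 0, 0.48, 0, -33, 0, -69, 0, 0.48, 0, -33, 0, -69, 0, 0.48, 0, -33, 0, -69, 0, 0.48, 0,
```

Emit:
drive_tool(deltas=[-1,0,-5,0,0.03,0,-2,0,-12,0,0.07,0,-4,0,-18,0,0.11,0,-6,0,-24,0,0.15,0,-9,0,-29,0,0.19,0,-11,0,-35,0,0.23,0,-14,0,-41,0,0.27,0,-17,0,-46,0,0.31,0,-20,0,-52,0,0.35,0,-24,0,-57,0,0.39,0,-28,0,-62,0,0.43,0,-31,0,-66,0,0.46,0,-33,0,-69,0,0.48,0,-33,0,-69,0,0.48,0,-33,0,-69,0,0.48,0,-33,0,-69,0,0.48,0,-33,0,-69,0,0.48,0])

```text
t: 9.75
tcp_pos: [490.6, -45.1, 281.8]
eef_rot: [0.607, -0.606, 0.364, 0.363]
ft_force: [-0.5, -0.2, -2.5]
grip_width: 0.152
```

```bash
python3 - <<'E'
from fk import *
from ov import ov
st();add();ov('pics/t2.png')
im=manip.grab_frame('top')[:,:,::-1]; cv2.imwrite('pics/t2top.png',cv2.resize(im[150:350,150:400],None,fx=3,fy=3,interpolation=cv2.INTER_CUBIC))
E
```

```text
t 9.75 tcp [490.6 -45.1 281.8] yaw -1.569 z [ 0.002 -0.882 -0.472] q [-1.011  1.264  1.397  1.76  -0.186  0.859 -1.436] F [-0.5 -0.2 -2.5] w 0.152
spout [490.57014175  -1.6366612  129.19885883]
```

View pics/t2.png

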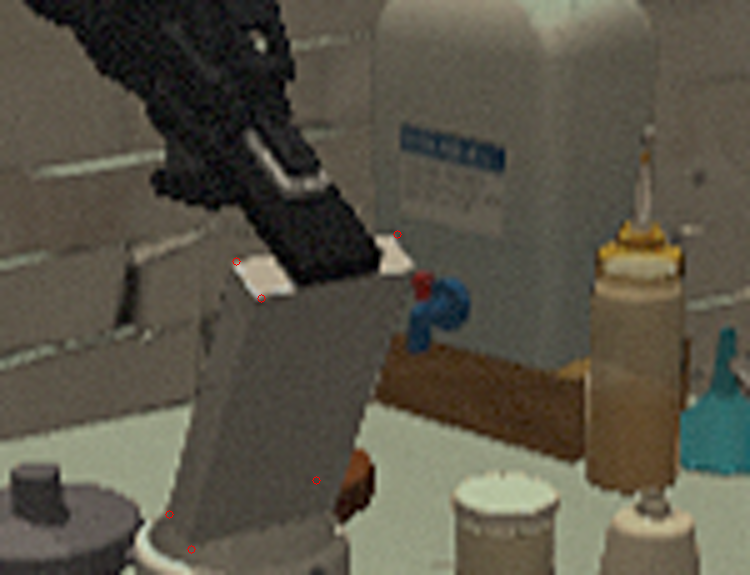

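View pics/t2top.png

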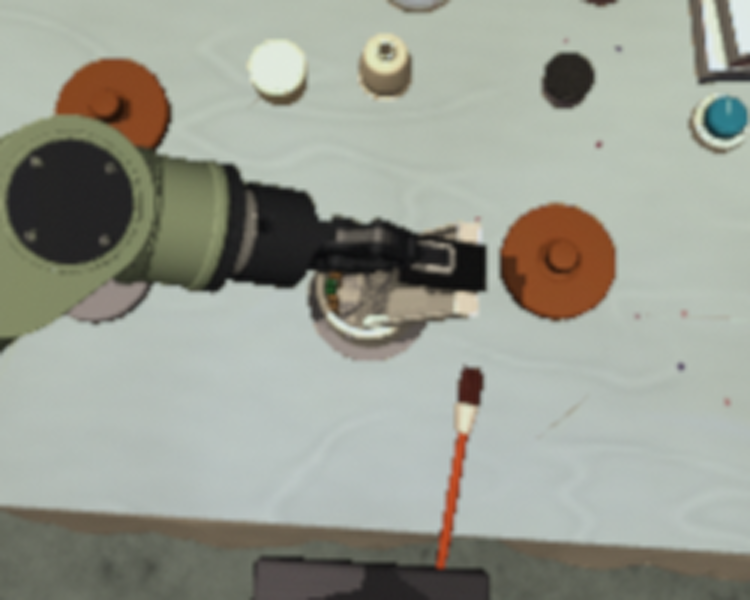

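Emit:
drive_tool(deltas=[3,0,6,0,-0.04,0,7,0,16,0,-0.12,0,13,0,28,0,-0.22,0,19,0,43,0,-0.32,0,25,0,57,0,-0.43,0,31,0,71,0,-0.54,0,38,0,85,0,-0.65,0,44,0,100,0,-0.76,0,50,0,114,0,-0.86,0,56,0,127,0,-0.96,0,60,0,137,0,-1.04,0,63,0,142,0,-1.08,0,63,0,142,0,-1.08,0])

```text
t: 11.15
tcp_pos: [490.3, -202.1, 270.6]
eef_rot: [-0.707, 0.708, -0.0, 0.0]
ft_force: [-0.4, -0.3, -0.6]
grip_width: 0.154
```

```bash
python3 - <<'E'
from fk import *
st();add();goal([545.5,-350.5,100],-.218);goal([545.5,-350.5,38],-.218)
a=manip.grab_frame('side')[140:300,170:370,::-1];b=manip.grab_frame('top')[170:330,200:400,::-1]
cv2.imwrite('pics/c7.png',cv2.resize(np.hstack([a,b]),None,fx=2,fy=2,interpolation=cv2.INTER_CUBIC))
E
python3 fk.py
```

```text
t 11.15 tcp [ 490.3 -202.1  270.6] yaw -1.572 z [ 0. -0. -1.] q [-0.032  0.69   0.721  1.596 -0.506  1.05  -0.74 ] F [-0.4 -0.3 -0.6] w 0.154
delta [148.3 -55.3 170.6] [-3.0000e-04 -3.0000e-04 -1.3541e+00]
delta [148.3 -55.3 232.6] [-3.0000e-04 -3.0000e-04 -1.3541e+00]
[327.7   2.9 -30.  517.5  -1.4 289.4   8.3 309.3] [ -4.   -5.    6.9  -0.5   2.9   2.7  -3.3   5.5   5.9   0.4   3.2   1.9
  -3.3   5.3   5.9   5.5   3.6  -1.6   8.6  -0.   -8.   10.   -7.7 -10.2
   8.1   1.2  -3.4   0.5   0.   -0.5   1.   -0.   -1.1   0.1  -0.4]
```

View pics/c7.png

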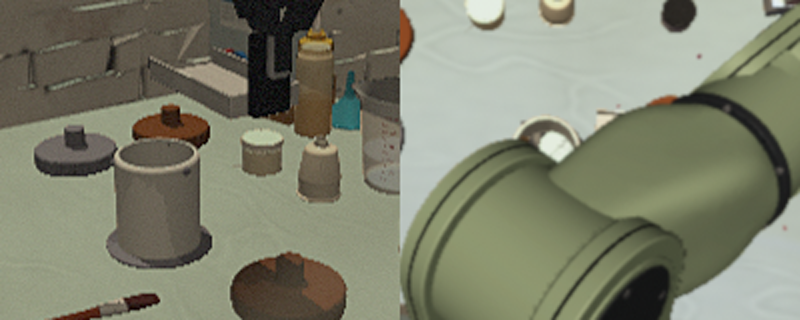

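Emit:
drive_tool(deltas=[6,-2,0,0,0,-0.054,18,-7,0,0,0,-0.162,31,-12,0,0,0,-0.284,44,-16,10,0,0,-0.406,58,-21,20,0,0,-0.528,71,-26,40,0,0,-0.65,84,-31,60,0,0,-0.772,98,-36,80,0,0,-0.894,111,-41,100,0,0,-1.015,123,-46,120,0,0,-1.124,133,-50,135,0,0,-1.219,142,-53,150,0,0,-1.3,148,-55,165,0,0,-1.354,148,-55,185,0,0,-1.354,148,-55,201,0,0,-1.354,148,-55,214,0,0,-1.354,148,-55,223,0,0,-1.354,148,-55,229,0,0,-1.354,148,-55,232,0,0,-1.354,148,-55,233,0,0,-1.354])

```text
t: 13.25
tcp_pos: [546.7, -347.6, 37.6]
eef_rot: [0.994, -0.107, 0.0, 0.0]
ft_force: [-2.2, 3.7, 11.3]
grip_width: 0.153
```

```bash
python3 - <<'E'
from fk import *
st()
a=manip.grab_frame('side')[200:400,240:440,::-1]
cv2.imwrite('pics/c8.png',cv2.resize(a,None,fx=3,fy=3,interpolation=cv2.INTER_CUBIC))
E
```

```text
t 13.25 tcp [ 546.7 -347.6   37.6] yaw -0.214 z [ 0. -0. -1.] q [ 0.431  1.078  0.197  1.36  -0.262  0.728  0.509] F [-2.2  3.7 11.3] w 0.153
```

View pics/c8.png

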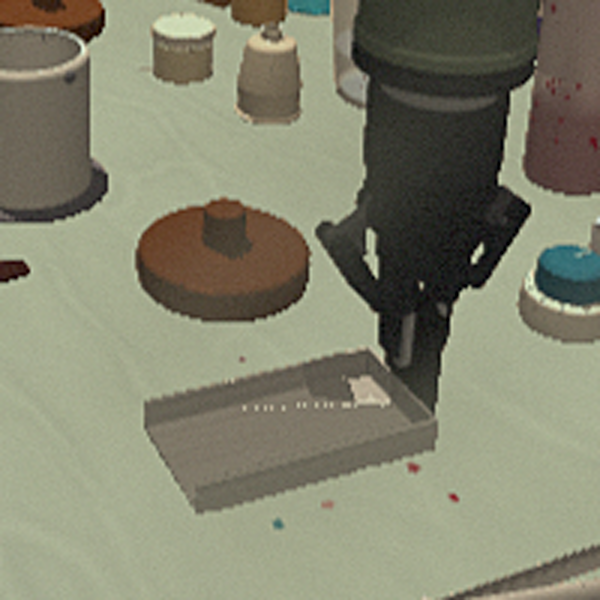

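Emit:
drive_tool(deltas=[0,0,0,0,0,0,0,0,0,0,0,0,0,0,0,0,0,0,0,0,0,0,0,0,0,0,0,0,0,0,0,0,0,0,0,0,0,0,-5,0,0,0,0,0,-20,0,0,0,0,0,-45,0,0,0,0,0,-80,0,0,0,0,0,-120,0,0,0,0,0,-155,0,0,0,0,0,-175,0,0,0], jaw=1)

```text
t: 14.6
tcp_pos: [546.9, -348.0, 216.6]
eef_rot: [0.994, -0.107, 0.002, 0.001]
ft_force: [-0.1, 0.7, -0.9]
grip_width: 1.006
```

```bash
python3 - <<'E'
from fk import *
st();goal([511,300.5,140],.3);goal([540,0,230],0)
E
```

```text
t 14.60 tcp [ 546.9 -348.   216.6] yaw -0.214 z [ 0.003 -0.002 -1.   ] q [ 0.411  0.858  0.256  1.212 -0.217  1.094  0.467] F [-0.1  0.7 -0.9] w 1.006
delta [-173.2 -626.2   75. ] [ 0.0025 -0.0032 -0.5142]
delta [ -80.6 -338.6  -14.2] [ 0.002  -0.0035 -0.2142]
```

Emit:
drive_tool(deltas=[-10,-40,-5,0,0,-0.02,-81,-339,-14,0,0,-0.21,-81,-339,-14,0,0,-0.21,-81,-339,-14,0,0,-0.21,-81,-339,-14,0,0,-0.21,-81,-339,-14,0,0,-0.21,-81,-339,-14,0,0,-0.21,-110,-430,-5,0,0,-0.33,-140,-530,20,0,0,-0.42,-140,-530,20,0,0,-0.42,-160,-585,45,0,0,-0.48,-170,-613,63,0,0,-0.505,-173,-626,75,0,0,-0.514,-173,-626,75,0,0,-0.514,-173,-626,75,0,0,-0.514])

```text
t: 16.1
tcp_pos: [508.8, 304.1, 136.6]
eef_rot: [0.988, 0.152, -0.001, -0.0]
ft_force: [0.2, -1.3, 0.3]
grip_width: 1.001
```

```bash
python3 - <<'E'
from fk import *
a=manip.grab_frame('side')[:,:,::-1];b=manip.grab_frame('top')[:,:,::-1]
st()
cv2.imwrite('pics/side9.png',a);cv2.imwrite('pics/top9.png',b)
cv2.imwrite('pics/c9.png',cv2.resize(a[120:270,150:350],None,fx=4,fy=4,interpolation=cv2.INTER_CUBIC))
cv2.imwrite('pics/c10.png',cv2.resize(b[180:330,140:340],None,fx=4,fy=4,interpolation=cv2.INTER_CUBIC))
E
```

```text
t 16.20 tcp [510.6 300.6 138.1] yaw 0.300 z [ 0.001 -0.    -1.   ] q [-0.683  0.861  0.199  1.533 -0.216  0.768 -0.095] F [ 1.1 -0.1  0.4] w 1.000
```

View pics/c9.png

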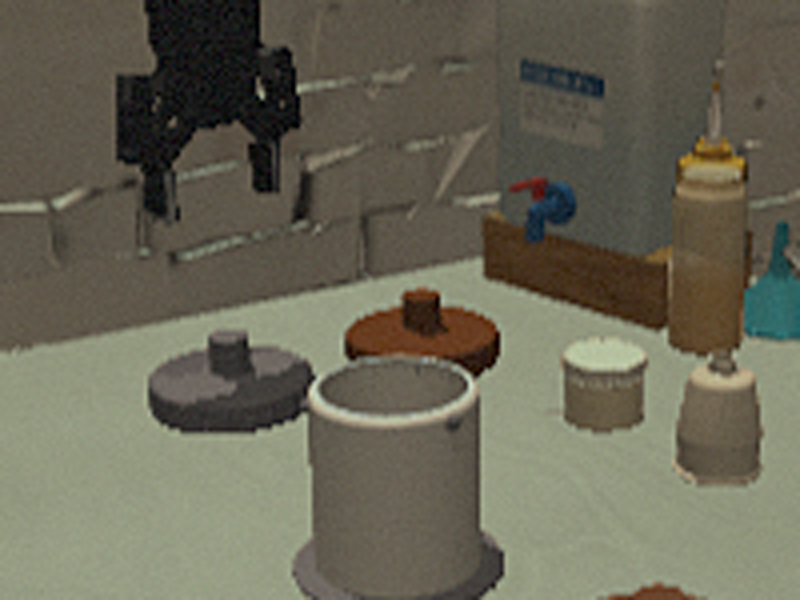

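View pics/c10.png

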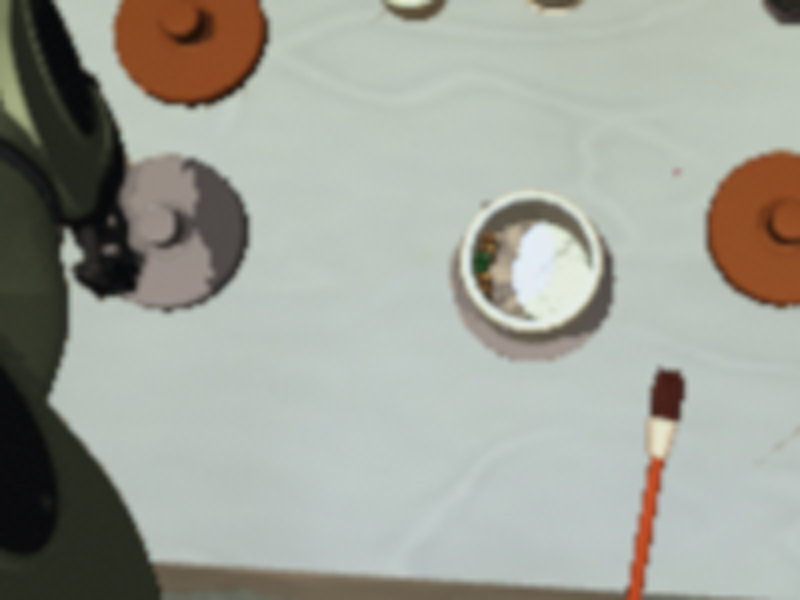

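```bash
python3 - <<'E'
from h import *
print(proj('side',[510.6,300.6,151]),'meas 203,170.7')
for z in(55,): print(proj('side',[511.5,300.8,z]),'meas 206.75,203.75',proj('top',[511.5,300.8,z]))
print('tub rim proj',proj('side',[491,18.3,116]),'meas 248.1 217.1')
a=cv2.imread('pics/top0.png');cv2.imwrite('pics/c11.png',cv2.resize(a[215:260,157:207],None,fx=12,fy=12,interpolation=cv2.INTER_CUBIC))
a=cv2.imread('pics/top9.png');cv2.imwrite('pics/c12.png',cv2.resize(a[222:270,247:297],None,fx=12,fy=12,interpolation=cv2.INTER_CUBIC))
E
```

```text
(np.float64(204.42793176634308), np.float64(171.1624258773724)) meas 203,170.7
(np.float64(207.01433884972678), np.float64(202.93867810542295)) meas 206.75,203.75 (np.float64(179.0103819834245), np.float64(235.22694254108396))
tub rim proj (np.float64(247.1473326162991), np.float64(216.64724688229487)) meas 248.1 217.1
```

View pics/c11.png

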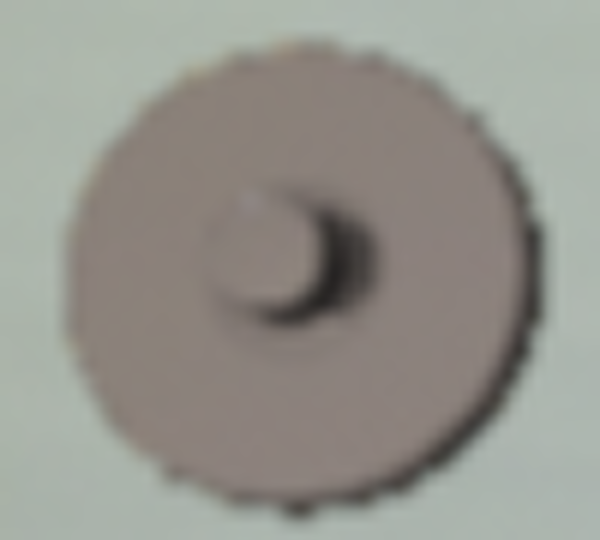

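View pics/c12.png

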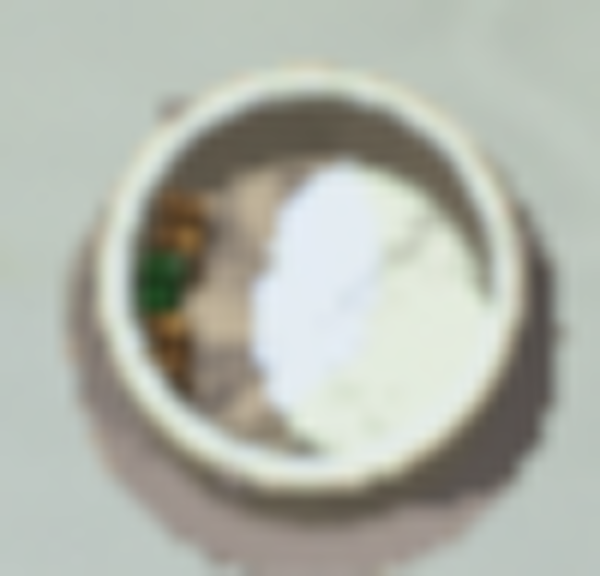

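```bash
python3 - <<'E'
from h import *
print(onz('top',181.4,236.8,25),onz('top',178.5,235.1,55),onz('top',272.46,244.7,115))
# rim inner white ring fit
t=cv2.imread('pics/top9.png');s=cv2.imread('pics/side9.png')
g=cv2.cvtColor(t,cv2.COLOR_BGR2GRAY).astype(np.float32)
c0=np.array([272.5,244.8]);pts=[]
for a in np.radians(np.arange(0,360,6)):
    r=np.arange(14,21.5,.1);xy=c0[:,None]+np.array([np.cos(a),np.sin(a)])[:,None]*r
    v=cv2.remap(g,xy[0].astype(np.float32)[None],xy[1].astype(np.float32)[None],cv2.INTER_LINEAR)[0]
    i=np.gradient(v)[25:].argmin()+25; pts.append(xy[:,i])
pts=np.array(pts,np.float32);e=cv2.fitEllipse(pts);print(e,onz('top',*e[0],115))
r=np.hypot(*(pts-e[0]).T);k=abs(r-np.median(r))<1;e=cv2.fitEllipse(pts[k]);print(k.sum(),e,onz('top',*e[0],115))
E
```

```text
[511.51198561 300.93511622  25.        ] [511.78696858 302.36783068  55.        ] [492.20872209  18.74632501 115.        ]
((272.40411376953125, 244.80255126953125), (34.74440383911133, 34.96918869018555), 139.94454956054688) [491.9086507   18.88456899 115.        ]
60 ((272.40411376953125, 244.80255126953125), (34.74440383911133, 34.96918869018555), 139.94454956054688) [491.9086507   18.88456899 115.        ]
```

```bash
python3 - <<'E'
from h import *
st();goal([511.5,301.2,28],.3)
E
```

```text
t 16.20 tcp [510.6 300.6 138.1] yaw 0.300 z [ 0.001 -0.    -1.   ] q [-0.683  0.861  0.199  1.533 -0.216  0.768 -0.095] F [ 1.1 -0.1  0.4] w 1.000
delta [  0.9  -0.4 110.1] [ 0.0005 -0.0006  0.0001]
```

Emit:
drive_tool(deltas=[1,0,25,0,0,0,1,0,55,0,0,0,1,0,80,0,0,0,1,0,95,0,0,0,1,0,102,0,0,0,1,0,104,0,0,0,1,0,104,0,0,0])

```text
t: 16.9
tcp_pos: [511.9, 301.1, 34.1]
eef_rot: [0.989, 0.149, 0.0, -0.0]
ft_force: [0.5, -0.7, -0.1]
grip_width: 1.001
```

```bash
python3 - <<'E'
from h import *
st();goal([511.5,301.2,28],.3)
a=manip.grab_frame('side')[150:270,150:310,::-1]
cv2.imwrite('pics/c13.png',cv2.resize(a,None,fx=5,fy=5,interpolation=cv2.INTER_CUBIC))
E
```

```text
t 16.90 tcp [511.9 301.1  34.1] yaw 0.300 z [ 0.001  0.    -1.   ] q [-0.66   1.018  0.152  1.584 -0.246  0.557 -0.069] F [ 0.5 -0.7 -0.1] w 1.001
delta [-0.3 -0.2  6.1] [-0.0001 -0.001  -0.0003]
```

View pics/c13.png

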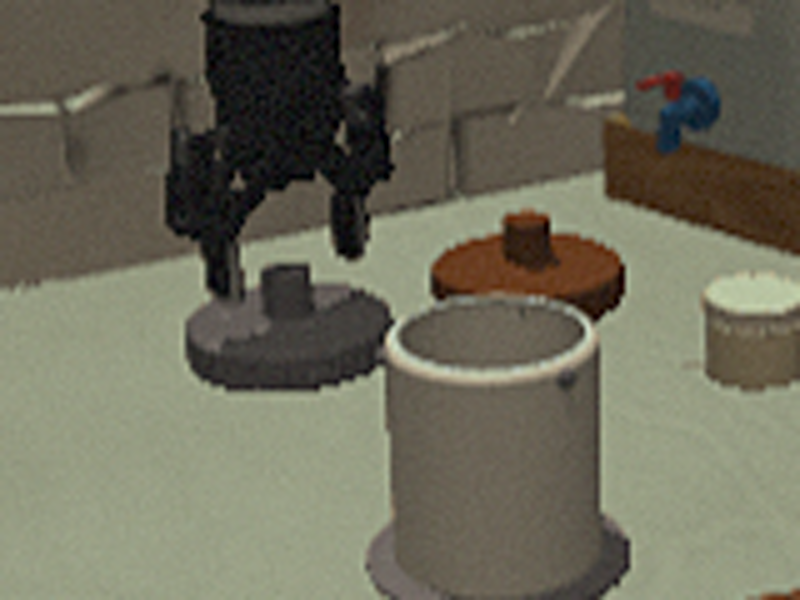

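Emit:
drive_tool(deltas=[0,0,3,0,0,0,0,0,6,0,0,0,0,0,6,0,0,0,0,0,6,0,0,0,0,0,6,0,0,0,0,0,6,0,0,0,0,0,6,0,0,0,0,0,6,0,0,0,0,0,6,0,0,0], jaw=-1, newtons=100)

```text
t: 17.85
tcp_pos: [511.4, 301.2, 27.6]
eef_rot: [0.989, 0.149, 0.0, 0.0]
ft_force: [-1.1, -1.0, 5.6]
grip_width: 0.323
```

```bash
python3 - <<'E'
from h import *
st();goal([491.9,18.8,170],.3)
E
```

```text
t 17.85 tcp [511.4 301.2  27.6] yaw 0.300 z [ 0.  0. -1.] q [-0.659  1.029  0.149  1.586 -0.248  0.546 -0.068] F [-1.1 -1.   5.6] w 0.323
delta [-102.1  264.  -142.4] [ 0.     -0.0001 -0.0001]
```

Emit:
drive_tool(deltas=[0,0,-8,0,0,0,0,0,-25,0,0,0,0,0,-50,0,0,0,0,0,-80,0,0,0,0,0,-110,0,0,0,-4,10,-135,0,0,0,-12,30,-146,0,0,0,-22,58,-150,0,0,0,-35,90,-150,0,0,0,-48,123,-150,0,0,0,-60,156,-150,0,0,0,-73,189,-150,0,0,0,-84,218,-149,0,0,0,-93,241,-148,0,0,0,-99,255,-146,0,0,0,-102,262,-144,0,0,0,-102,264,-142,0,0,0,-102,264,-142,0,0,0,-102,264,-142,0,0,0])

```text
t: 19.75
tcp_pos: [492.0, 19.7, 169.3]
eef_rot: [0.989, 0.15, -0.0, -0.0]
ft_force: [-0.7, -0.8, -1.6]
grip_width: 0.325
```

```bash
python3 - <<'E'
from h import *
a=manip.grab_frame('side')[:,:,::-1];b=manip.grab_frame('top')[:,:,::-1]
st()
cv2.imwrite('pics/sideA.png',a);cv2.imwrite('pics/topA.png',b)
cv2.imwrite('pics/c14.png',cv2.resize(a[150:290,180:320],None,fx=4.2,fy=4.2,interpolation=cv2.INTER_CUBIC))
cv2.imwrite('pics/c15.png',cv2.resize(b[150:330,180:380],None,fx=3.3,fy=3.3,interpolation=cv2.INTER_CUBIC))
E
```

```text
t 19.85 tcp [492.   19.5 169.3] yaw 0.301 z [-0.  0. -1.] q [-0.177  0.686  0.129  1.864 -0.145  0.6    0.344] F [-0.7  0.4 -1.2] w 0.321
```

View pics/c14.png

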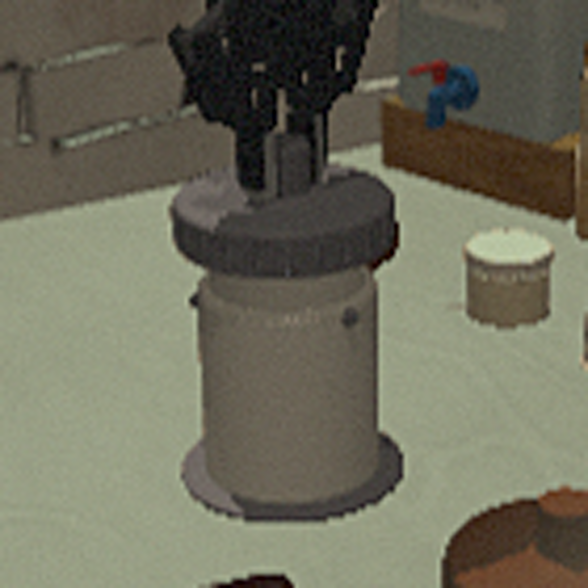

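View pics/c15.png

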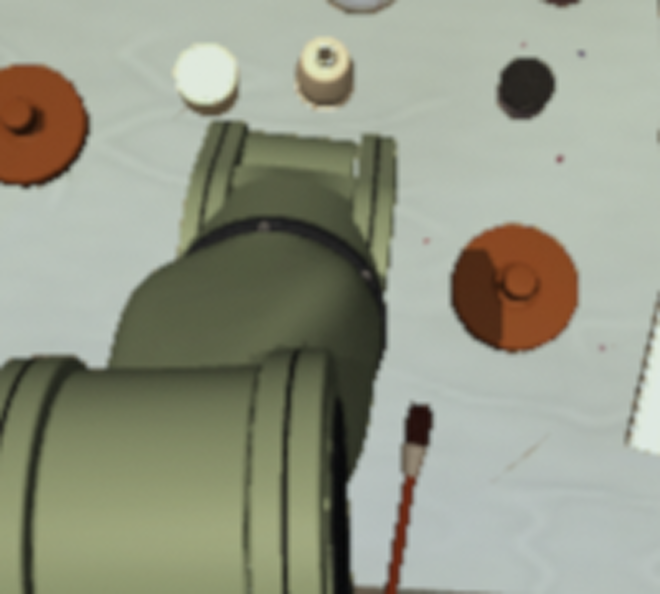

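```bash
python3 - <<'E'
from h import *
t=np.linspace(0,2*np.pi,200)
P=np.array([proj('side',[491.9+60*np.cos(a),19.3+60*np.sin(a),169.3-27.6]) for a in t])
print('expected bottom v',P[:,1].max()+.4,'u range',P[:,0].min()+.9,P[:,0].max()+.9)
print('meas bottom v',150+275.5/4.2-.5,'u',180+172.5/4.2-.5,180+398.5/4.2-.5)
P=np.array([proj('side',[491.9+60*np.cos(a),19.3+60*np.sin(a),169.3-2.6]) for a in t]); print('top disc min v',P[:,1].min()+.4,'meas',150+168/4.2)
E
```

```text
expected bottom v 216.6091614566098 u range 221.32249539725024 274.09360789426637
meas bottom v 215.09523809523807 u 220.57142857142856 274.3809523809524
top disc min v 187.58964623785496 meas 190.0
```

Emit:
drive_tool(deltas=[0,0,6,0,0,0,0,0,13,0,0,0,0,0,18,0,0,0,0,0,21,0,0,0,0,0,24,0,0,0,0,0,26,0,0,0,0,0,28,0,0,0])

```text
t: 20.55
tcp_pos: [492.0, 18.8, 141.2]
eef_rot: [0.989, 0.149, 0.0, 0.0]
ft_force: [-0.2, 0.3, -1.7]
grip_width: 0.321
```

```bash
cat > pk.py <<'E'
from h import *
import sys
def pk(n):
    a=manip.grab_frame('side')[:,:,::-1]; st(); print(np.round(manip.get_obs()['ft_torque'],2))
    cv2.imwrite(f'pics/{n}.png',cv2.resize(a[150:290,180:320],None,fx=4.2,fy=4.2,interpolation=cv2.INTER_CUBIC))
pk(sys.argv[1])
E
python3 pk.py p1
```

```text
t 20.60 tcp [491.9  18.8 140.9] yaw 0.300 z [-0. -0. -1.] q [-0.167  0.734  0.114  1.894 -0.154  0.522  0.352] F [-0.5  0.5 -2.2] w 0.322
[-0.01  0.03  0.06]
```

View pics/p1.png

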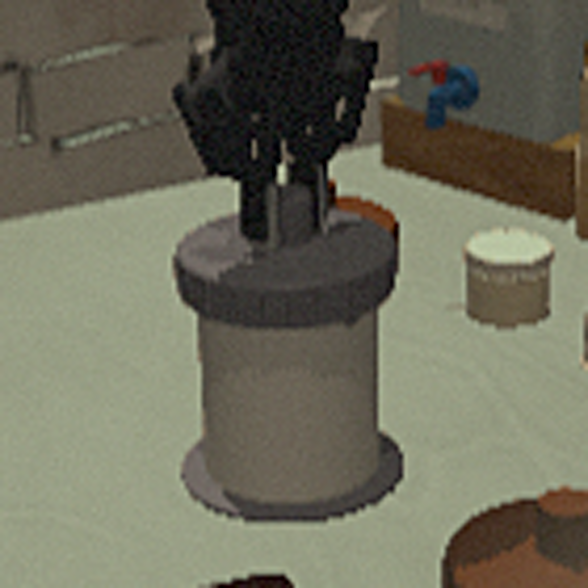

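Emit:
drive_tool(deltas=[0,0,1,0,0,0,0,0,2,0,0,0,0,0,3,0,0,0,0,0,3,0,0,0])

```text
t: 21.0
tcp_pos: [491.7, 18.5, 138.3]
eef_rot: [0.989, 0.149, -0.0, 0.0]
ft_force: [-1.3, -2.2, 3.0]
grip_width: 0.322
```

Emit:
drive_tool(deltas=[0,0,1,0,0,0,0,0,2,0,0,0,0,0,2,0,0,0])

```text
t: 21.3
tcp_pos: [492.0, 18.6, 136.5]
eef_rot: [0.989, 0.149, 0.0, 0.0]
ft_force: [-1.1, -2.2, 4.4]
grip_width: 0.322
```

Emit:
drive_tool(deltas=[0,0,1,0,0,0,0,0,2,0,0,0])

```text
t: 21.5
tcp_pos: [492.0, 18.7, 134.5]
eef_rot: [0.989, 0.149, 0.0, 0.0]
ft_force: [-0.4, -2.0, 2.2]
grip_width: 0.326
```

Emit:
drive_tool(deltas=[0,0,1,0,0,0,0,0,2,0,0,0])

```text
t: 21.7
tcp_pos: [491.8, 18.7, 132.1]
eef_rot: [0.989, 0.149, -0.0, 0.0]
ft_force: [-0.4, -1.8, -3.7]
grip_width: 0.324
```

```bash
python3 pk.py p2
```

```text
t 21.75 tcp [491.7  18.7 131.8] yaw 0.300 z [-0.001 -0.    -1.   ] q [-0.164  0.75   0.11   1.902 -0.156  0.498  0.354] F [ -0.8  -2.  -12.1] w 0.320
[-0.46 -0.04 -0.  ]
```

View pics/p2.png

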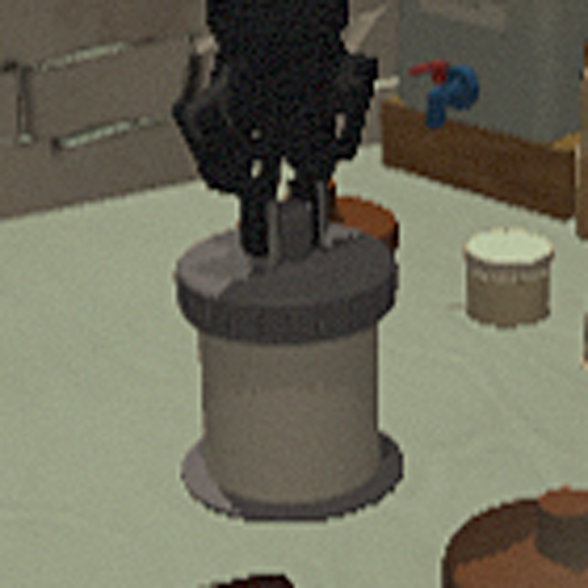

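Emit:
drive_tool(deltas=[0,0,1.5,0,0,0,0,0,3,0,0,0,0,0,4.5,0,0,0])

```text
t: 22.05
tcp_pos: [492.2, 19.0, 127.7]
eef_rot: [0.989, 0.15, 0.0, -0.0]
ft_force: [-0.0, -0.7, -1.1]
grip_width: 0.319
```

Emit:
drive_tool(deltas=[0,0,1,0,0,0,0,0,1.5,0,0,0])

```text
t: 22.25
tcp_pos: [492.1, 18.9, 126.2]
eef_rot: [0.989, 0.149, 0.0, 0.0]
ft_force: [0.3, -0.5, -0.8]
grip_width: 0.321
```

Emit:
drive_tool(deltas=[0,0,0.7,0,0,0,0,0,1.5,0,0,0])

```text
t: 22.45
tcp_pos: [492.1, 18.8, 125.3]
eef_rot: [0.989, 0.149, 0.0, -0.0]
ft_force: [-6.0, 0.6, 29.8]
grip_width: 0.324
```

Emit:
drive_tool(deltas=[0,0,0.5,0,0,0,0,0,1,0,0,0,0,0,1,0,0,0])

```text
t: 22.75
tcp_pos: [492.2, 18.9, 125.2]
eef_rot: [0.989, 0.149, 0.001, -0.0]
ft_force: [-7.9, 1.1, 39.0]
grip_width: 0.322
```

Emit:
drive_tool(deltas=[0,0,-0.5,0,0,0,0,0,-0.5,0,0,0,0,0,-0.5,0,0,0,0,0,-0.5,0,0,0,0,0,-0.5,0,0,0])

```text
t: 23.25
tcp_pos: [492.1, 18.8, 125.3]
eef_rot: [0.989, 0.149, 0.001, -0.0]
ft_force: [-5.9, 0.4, 26.9]
grip_width: 0.322
```

```bash
python3 pk.py p3; python3 - <<'E'
from h import *
cv2.imwrite('pics/endside.png',manip.grab_frame('side')[:,:,::-1]);cv2.imwrite('pics/endtop.png',manip.grab_frame('top')[:,:,::-1]);st()
E
```

```text
t 23.30 tcp [492.1  18.9 125.3] yaw 0.300 z [ 0.001  0.    -1.   ] q [-0.162  0.761  0.105  1.908 -0.159  0.479  0.356] F [-5.8  0.7 26.9] w 0.321
[0.07 1.34 0.03]
t 23.40 tcp [492.1  18.9 125.3] yaw 0.300 z [ 0.001  0.    -1.   ] q [-0.162  0.761  0.105  1.908 -0.159  0.479  0.356] F [-5.6  1.2 27.4] w 0.320
```

View pics/p3.png

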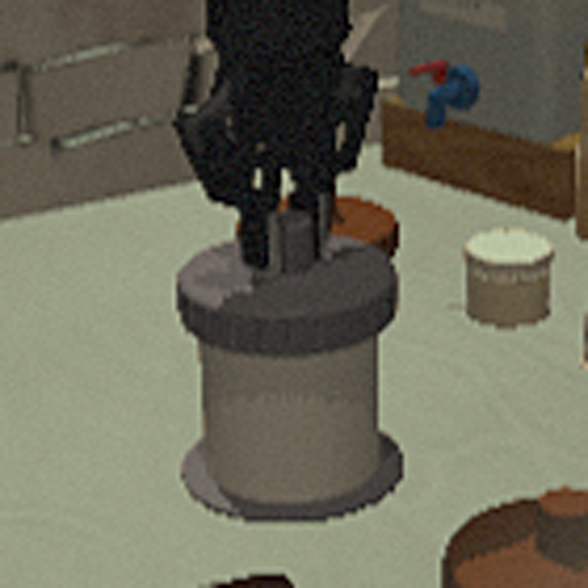

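View pics/endtop.png

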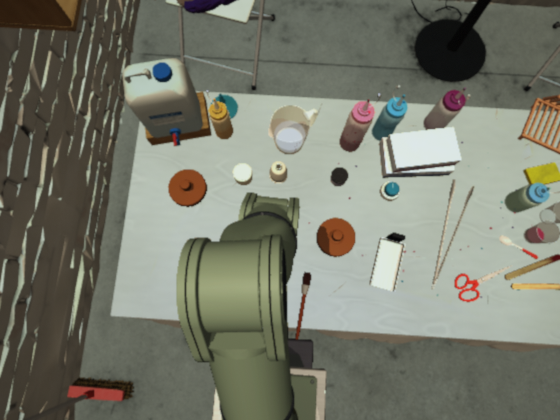

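View pics/endside.png

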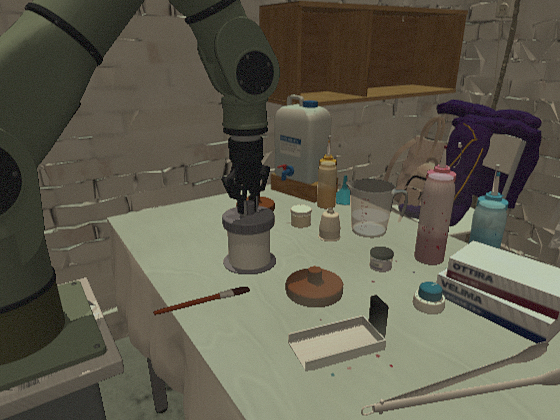

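```bash
python3 - <<'E'
from plant import manip
print(manip.close_job())
E
```

```text
the job is handed in; nothing more can be done
None
```

The job is done and handed in at about 23.4 s. I tipped the three pegs into the tub, stood the empty tray back near its old spot, and pressed the grey cap on until it was home. The hand was still gripping the knob and pressing when I handed in.

- **Pegs and tray:** before capping, the top view showed two orange pegs and one green one in the tub. The tray was seen empty in both views.
- **Cap:** the force dropped past the catches and briefly read -12 N, as if the cap were being pulled down. It then rose sharply at a height that puts the cap's origin at about 97.7 mm, against 98 mm for home. The last reading was a steady 27 N pressing down, with a sideways force of about 6 N.
- **Bystanders:** the pots, the thread cone and the brown look-alikes of the cap were where they had been.
- **What disagreed:** before the click I only read about 5 N in the samples, below the stated 10 to 20 N, so the peak probably fell between samples. The two cameras also differed by up to about 8 mm on the tray and about 4 mm on the tub, so I relied on the top view. During the pressing, the push briefly reached 39 N before I eased it to 27 N.

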